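# Bed the fitting radius leaves on a bracket's round and fillet

## Task

Check the two radii of the left one of the two angle brackets on the counter: bed the hollow coloured leaf that fits on its rounded outside corner, and the round-nosed leaf that fits in its inside fillet, each flat on the counter, square to the bracket and touching all along the curve and both straight sides so that it cannot rock; leave both there for me to look for light behind them. Let the two leaves that do not fit lie flat on the counter, well clear of that bracket's corners, and do not shove either bracket out of its place or disturb the pliers, tape and marker.

Things in the scene. Friction and masses are not known exactly. Their poses are not given: they have to be found in the camera images.
- steel_bracket: Bare steel flat L-shaped bracket, 20 mm thick, loose, about 1.1 kg (some 4 to 9 N slides it). Legs 105 x 40 mm at right angles. Outside corner rounded to 25 mm, inside fillet 20 mm. Origin: underside, where the outside edges would meet; x: symmetry line from there towards the fillet, legs 45 degrees either side. To be checked if its y is over -0.1; else it is the right-hand one.
- green_bracket: Green enamelled flat L-shaped bracket, 20 mm thick, loose, about 1.1 kg (some 4 to 9 N slides it). Legs 105 x 40 mm at right angles. Outside corner rounded to 45 mm, inside fillet 10 mm. Origin: underside, where the outside edges would meet; x: symmetry line from there towards the fillet, legs 45 degrees either side. To be checked if its y is over -0.1; else it is the right-hand one.
- steel_bracket_round (a point): arc centre of the rounded outside corner (25 mm), 35.4 mm along the bracket's x, 5 mm above the counter. A hollow leaf of 25 mm is bedded when its arc centre is here and its x points along the bracket's +x (the way it is pushed home); its tail point is then 22 mm outside the bracket's origin.
- steel_bracket_fillet (a point): arc centre of the inside fillet (20 mm), 84.9 mm along the bracket's x, 5 mm above the counter. A round-nosed leaf of 20 mm is bedded when its arc centre is here and its x points along the bracket's -x (the way it is pushed home); its tail point is then 130 mm along the bracket's +x from its origin, beyond the leg ends.
- green_bracket_round (a point): arc centre of the rounded outside corner (45 mm), 63.6 mm along the bracket's x, 5 mm above the counter. A hollow leaf of 45 mm is bedded when its arc centre is here and its x points along the bracket's +x (the way it is pushed home); its tail point is then 22 mm outside the bracket's origin.
- green_bracket_fillet (a point): arc centre of the inside fillet (10 mm), 70.7 mm along the bracket's x, 5 mm above the counter. A round-nosed leaf of 10 mm is bedded when its arc centre is here and its x points along the bracket's -x (the way it is pushed home); its tail point is then 130 mm along the bracket's +x from its origin, beyond the leg ends.
- orange_leaf_tail (a point): Orange acrylic radius leaf, flat, 10 mm thick, loose, 60 g. This point: middle of the tail (grip here), 5 mm above the underside; x from tail to head, z up. Tail: bar 30 mm wide, from 27 mm behind to 20 mm ahead of this point. Head 69 mm wide, ends 48 mm ahead: a 90 degree notch open to +x, 25 mm radius in its bottom, 12 mm straight beyond the curve each side; arc centre 57.3 mm ahead.
- yellow_leaf_tail (a point): Yellow acrylic radius leaf, flat, 10 mm thick, loose, 60 g. This point: middle of the tail (grip here), 5 mm above the underside; x from tail to head, z up. Tail: bar 30 mm wide, from 27 mm behind to 20 mm ahead of this point. Head 98 mm wide, ends 62 mm ahead: a 90 degree notch open to +x, 45 mm radius in its bottom, 12 mm straight beyond the curve each side; arc centre 85.6 mm ahead.
- blue_leaf_tail (a point): Blue acrylic radius leaf, flat, 10 mm thick, loose, 60 g. This point: middle of the tail (grip here), 5 mm above the underside; x from tail to head, z up. Tail: bar 30 mm wide, from 27 mm behind to 28 mm ahead of this point. Spade head 60 mm wide, ending in a 90 degree point rounded to 20 mm radius with straight sides, nose 64.7 mm ahead; arc centre 44.7 mm ahead.
- red_leaf_tail (a point): Red acrylic radius leaf, flat, 10 mm thick, loose, 60 g. This point: middle of the tail (grip here), 5 mm above the underside; x from tail to head, z up. Tail: bar 30 mm wide, from 27 mm behind to 28 mm ahead of this point. Spade head 60 mm wide, ending in a 90 degree point rounded to 10 mm radius with straight sides, nose 68.9 mm ahead; arc centre 58.9 mm ahead.
- orange_leaf_arc (a point): centre of the arc of the orange leaf's hollow, radius 25 mm, half-way up; same axes as its tail point
- yellow_leaf_arc (a point): centre of the arc of the yellow leaf's hollow, radius 45 mm, half-way up; same axes as its tail point
- blue_leaf_arc (a point): centre of the arc of the blue leaf's nose, radius 20 mm, half-way up; same axes as its tail point
- red_leaf_arc (a point): centre of the arc of the red leaf's nose, radius 10 mm, half-way up; same axes as its tail point
- orange_leaf: the orange leaf itself; origin under the middle of its tail, on its underside
- yellow_leaf: the yellow leaf itself; origin under the middle of its tail, on its underside
- blue_leaf: the blue leaf itself; origin under the middle of its tail, on its underside
- red_leaf: the red leaf itself; origin under the middle of its tail, on its underside
- plier_tool: red-handled pliers, 171 x 62 x 14 mm, lying behind the right-hand bracket; bystander; origin under its middle
- black_tape: black roll of tape, 68 mm across, 19 mm high, lying flat; bystander; origin under its middle
- red_marker: white felt marker with a red cap, 127 x 17 x 19 mm, lying near the vice; bystander; origin under its middle
Not all that is in view belongs to the job. Of the things that look like the red_marker, the larger one is meant.

How it is judged (in metres and radians):
At the end, for the whole second after the job is handed in: On the left-hand bracket, the matching hollow and round-nosed leaf are bedded: arc centres within 2 mm of the corner's (from above), axis within 0.05 rad of the bracket's. All leaves lie flat and at rest; the other two have their arc centres over 50 mm from the corner of their kind (((world y of steel_bracket above -0.1 m and horizontal distance between orange_leaf_arc and steel_bracket_round below 0.002 m and angle between the x axis of each of orange_leaf_tail, blue_leaf_tail and the x axis of steel_bracket, either way round below 0.05 rad and horizontal distance between blue_leaf_arc and steel_bracket_fillet below 0.002 m and horizontal distance between yellow_leaf_arc and steel_bracket_round above 0.05 m and horizontal distance between red_leaf_arc and steel_bracket_fillet above 0.05 m) or (world y of green_bracket above -0.1 m and horizontal distance between yellow_leaf_arc and green_bracket_round below 0.002 m and angle between the x axis of each of yellow_leaf_tail, red_leaf_tail and the x axis of green_bracket, either way round below 0.05 rad and horizontal distance between red_leaf_arc and green_bracket_fillet below 0.002 m and horizontal distance between orange_leaf_arc and green_bracket_round above 0.05 m and horizontal distance between blue_leaf_arc and green_bracket_fillet above 0.05 m)) and height (world z) of each of orange_leaf_tail, yellow_leaf_tail, blue_leaf_tail, red_leaf_tail below 0.007 m and angle between each of orange_leaf_tail, yellow_leaf_tail, blue_leaf_tail, red_leaf_tail's own z axis and vertical below 0.05 rad and linear speed of each of orange_leaf, yellow_leaf, blue_leaf, red_leaf below 0.01 m/s); the robot touches nothing.
It fails at once if a bracket was shoved more than 20 mm (distance of any of steel_bracket, green_bracket from where it was at the start of the episode above 0.02 m).
It fails at once if a bystander (pliers, tape or marker) was moved more than 40 mm (distance of any of plier_tool, black_tape, red_marker from where it was at the start of the episode above 0.04 m).
It also fails if it takes over 58 s, if anything falls off the work surface, if the arm or the gripper's body presses on something with over 40 N, if the wrist force passes 120 N, or if a joint passes its speed limit or range.

## Robot

A 6-joint arm with a two-finger parallel gripper is mounted at the origin on a cart in front of the work surface, level with it; the furniture and walls round the work are solid. World frame = base frame: x ahead of the robot, y to its left, z up, the work surface at z = 0. Lengths are in m, angles in degrees, forces in N, time in s.
With the tool pointing down it reaches from about 0.35 to 0.925 m from the base axis. Payload 6.4 kg.
Tool frame: the origin (TCP) lies at the very end of the fingers, on their centre line; the grasp point (between the pads) lies 19 mm behind it; y points along the fingers, z is the direction in which the jaws open and shut, and the axes are right-handed (so a half turn about y gives the same grasp; the last joint's range is limited). The gripper opens to 94 mm and grips with 3 to 60 N. Pads are 16 mm wide; open, the fingers measure 119 mm over their backs; the gripper's body (75 mm by 177 mm) begins 78 mm behind the grasp point.
Start: joints at [-76.438, 14.043, 89.255, -0, 76.702, -9.975], TCP at [0.26, -0.596, 0.205] pointing down, gripper open.
Joint ranges: [-179.41, 179.41], [-58.25, 129.5], [7.25, 145.43], [-54.29, 234.29], [11.92, 165.04], [-157.13, 157.13]. Speed limits (degrees/s): [147.25, 147.25, 180, 180, 180, 180].

## Interface

Orientations are given as a 3x3 rotation matrix whose columns are the frame's x, y, z axes.
In Python, from cell import manip, viewer, finish_job gives the robot as it stands.
- The arm moves only by the tool send_rows, never from a script. Its argument "moves" is a list of rows, each a list of 7 numbers: the closure, from 0 (fully open) to 1 (shut), then the shift along the tool's x, y, z normalised to -1 to 1, where 1 is 10 cm, then the turn, a rotation vector about the tool's x, y, z normalised to -1 to 1, where 1 is 90 degrees. In form: [[hand, dx, dy, dz, wx, wy, wz], ...]. A call has 1 to 5 rows; each row is the pose to reach, as a shift and turn from the pose commanded when the call began, along the tool's axes at that moment; what a row does not reach only later rows make up. A row lasts 1/12 s, in which the tool goes at most 41.7 mm and 7.16 degrees, less where a joint would pass 70% of its speed; a pose out of reach is approached as far as the arm can. A call with a number of a shift or a turn outside -1 to 1 is refused whole. A call with a gripper value outside its range is refused whole. The fingers move at their own pace and stop on an object; "newtons" is the grip in N (left out, the last holds). Time passes only in rows, so rows that repeat a pose let the fingers close. It gives the time, the measured TCP pose, the force and the opening at its end, in the units of the state.
- manip.observe(): the state, without advancing time (a new reading comes with each control period).
- viewer.snapshot(name): name is "scene" or "side" or "wrist"; returns the picture (420x560x3 uint8, blue, green, red); there is no depth.
- viewer.get_calibration(name): a dict with "K" (3x3 intrinsics, pixels), "view" (4x4, takes a point from world to camera coordinates). Camera axes: x right, y up, looking along -z (the intrinsics and any distortion apply to the point x, -y, -z); pixel columns grow to the right and rows downward; lengths in m; the calibration is good to about 2 mm. A picture is of the moment at which its call begins: read the wrist's pose just before it. get_calibration takes no time and is no camera call; for the wrist camera it gives the pose at the moment of the call.
- finish_job(): hands the job in, once; it reports no verdict.
The state is a dict: "t": time; "q": joint angles; "joint_velocities": joint speeds; "joint_efforts": joint torques, N m; "tcp_pos": TCP position; "ee_rot": TCP orientation; "wrist_force": force on the tool from outside, world axes, zero at the start; "ft_torque": the same for the moment, N m; "opening": finger opening in m.
Only numpy, scipy, OpenCV 4.12 (cv2) and the standard library are available. Lean on these libraries where they do the work, as an engineer would, in place of code of your own. Each camera call takes 0.05 s, during which the arm holds its last target.

## Working session

There is one attempt and no reset: what is moved stays moved. The work goes in short steps, Python scripts to look and compute and a tool call to move; the robot and the scene stay as the last step left them, time stands still between calls to the robot, and variables do not carry over. Pictures are saved under pics/ and viewed, and the job is handed in when it is done.

Besides the shell and the picture viewer there is one more tool, called after ">>>" as name(argument=value, ...) on one line, values as JSON. send_rows: Moves the arm, as the interface text tells. Its arguments: {"type":"object","properties":{"moves":{"type":"array","items":{"type":"array","items":{"type":"number","minimum":-1,"maximum":1}}},"newtons":{"type":"number"}},"required":["moves"]}

```bash
mkdir -p pics; ls
python3 - <<'E'
from cell import manip, viewer
import cv2
s=manip.observe(); print(s)
for n in ["scene","side","wrist"]:
    im=viewer.snapshot(n); cv2.imwrite(f"pics/{n}0.png",im)
    c=viewer.get_calibration(n); print(n,c)
E
```

```text
pics
{'t': 0.0, 'q': array([-7.64363605e+01,  1.40835791e+01,  8.93243259e+01,  1.57382066e-03,
        7.67002779e+01, -9.97483544e+00]), 'joint_velocities': array([-0.05634467, -0.00401341,  0.08107706, -0.04540005, -0.07996797,
        0.00037873]), 'joint_efforts': array([-1.60337229e-03, -4.15829587e+01, -3.14607954e+01,  6.83527580e-02,
        3.32006626e-02, -1.44844744e-04]), 'tcp_pos': array([ 0.25946224, -0.59532338,  0.20435687]), 'ee_rot': array([[-9.16794709e-01, -4.16832093e-04,  3.99358596e-01],
       [-3.99358657e-01,  1.84175609e-03, -9.16792927e-01],
       [-3.53372413e-04, -9.99998217e-01, -1.85497775e-03]]), 'wrist_force': array([-0.02143024,  0.06242043,  0.23524129]), 'ft_torque': array([-0.01206935,  0.07510452,  0.02928371]), 'opening': 0.09399376492888141}
scene {'K': array([[409.75044128,   0.        , 282.20074375],
       [  0.        , 409.75044128, 212.33531073],
       [  0.        ,   0.        ,   1.        ]]), 'view': array([[ 0.47165751, -0.88174573, -0.00797899, -0.17902865],
       [ 0.58478858,  0.30601305,  0.75125117, -0.36012259],
       [
[... 352 characters left out ...]
      [ 0.17585087, -0.3249647 ,  0.92923324, -0.1052136 ],
       [-0.42353973,  0.82713337,  0.369411  , -0.99656988],
       [ 0.        ,  0.        ,  0.        ,  1.        ]])}
wrist {'K': array([[309.76165286,   0.        , 272.64483954],
       [  0.        , 309.76165286, 208.72141795],
       [  0.        ,   0.        ,   1.        ]]), 'view': array([[ 3.99487354e-01, -9.16738450e-01, -6.84203189e-04,
        -6.49622153e-01],
       [ 8.79288224e-01,  3.83378590e-01, -2.82618251e-01,
         2.89886632e-02],
       [ 2.59349326e-01,  1.12300805e-01,  9.59232222e-01,
        -3.92121193e-01],
       [ 0.00000000e+00,  0.00000000e+00,  0.00000000e+00,
         1.00000000e+00]])}
```

View pics/scene0.png

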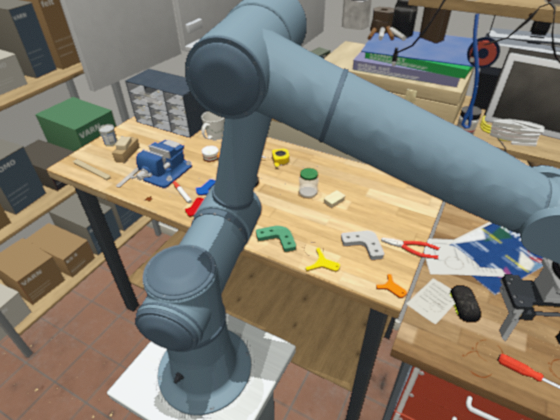

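View pics/side0.png

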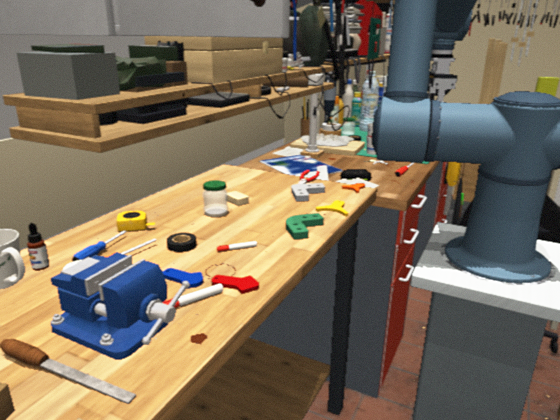

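View pics/wrist0.png

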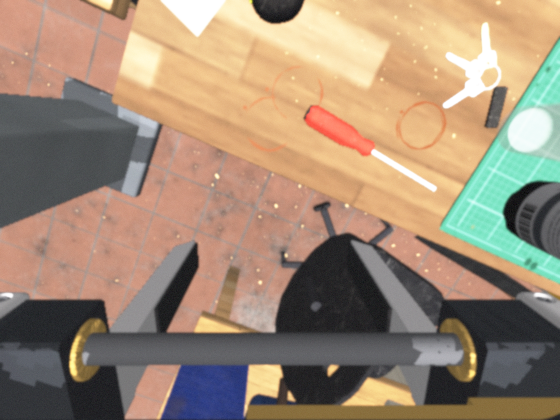

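```bash
cat > h.py <<'E'
import numpy as np, cv2
from cell import manip, viewer
def ray(cal,u,v,z):
    K,V=cal["K"],cal["view"]; R,t=V[:3,:3],V[:3,3]
    uv=np.atleast_2d(np.c_[u,v]).astype(float)
    d=np.c_[(uv[:,0]-K[0,2])/K[0,0],-(uv[:,1]-K[1,2])/K[1,1],-np.ones(len(uv))]@R
    c=-R.T@t
    return c+d*((z-c[2])/d[:,2])[:,None]
def proj(cal,P):
    K,V=cal["K"],cal["view"]; p=np.atleast_2d(P)@V[:3,:3].T+V[:3,3]
    return np.c_[K[0,0]*p[:,0]/-p[:,2]+K[0,2],K[1,1]*-p[:,1]/-p[:,2]+K[1,2]]
E
python3 - <<'E'
from h import *
a=cv2.imread("pics/side0.png"); s=cv2.imread("pics/scene0.png")
b=np.hstack([cv2.resize(s[170:310,150:450],None,fx=2.6,fy=2.6,interpolation=cv2.INTER_CUBIC)])
cv2.imwrite("pics/cs0.png",b)
cv2.imwrite("pics/cd0.png",cv2.resize(a[160:320,140:400],None,fx=3,fy=3,interpolation=cv2.INTER_CUBIC))
cs=viewer.get_calibration("scene");cd=viewer.get_calibration("side")
for n,c,u,v,z in [("green",cd,305,224,.02),("yellow",cd,333,207,.01),("red",cd,235,284,.01),("blue",cd,182,275,.01),("steel",cd,308,190,.02),("orange",cd,353,187,.01),("mark s",cd,238,246,.01),("markL",cd,200,297,.01),("tape",cd,181,241,.02),("vice",cd,170,310,.02),("jar",cd,215,212,0),
 ("green",cs,276,238,.02),("yellow",cs,323,264,.01),("orange",cs,392,287,.01),("steel",cs,362,243,.02),("red",cs,197,208,.01),("blue",cs,205,188,.01)]:
    print(n,ray(c,u,v,z).round(3))
E
```

```text
green [[0.432 0.07  0.02 ]]
yellow [[ 0.421 -0.098  0.01 ]]
red [[0.441 0.38  0.01 ]]
blue [[0.553 0.4   0.01 ]]
steel [[ 0.53  -0.171  0.02 ]]
orange [[ 0.428 -0.292  0.01 ]]
mark s [[0.524 0.236 0.01 ]]
markL [[0.473 0.449 0.01 ]]
tape [[0.64  0.293 0.02 ]]
vice [[0.484 0.518 0.02 ]]
jar [[0.703 0.069 0.   ]]
green [[0.432 0.049 0.02 ]]
yellow [[ 0.411 -0.115  0.01 ]]
orange [[ 0.422 -0.314  0.01 ]]
steel [[ 0.532 -0.188  0.02 ]]
red [[0.442 0.354 0.01 ]]
blue [[0.543 0.395 0.01 ]]
```

View pics/cs0.png

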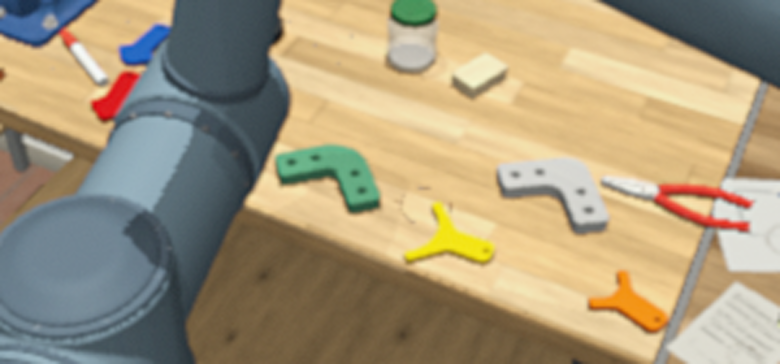

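View pics/cd0.png

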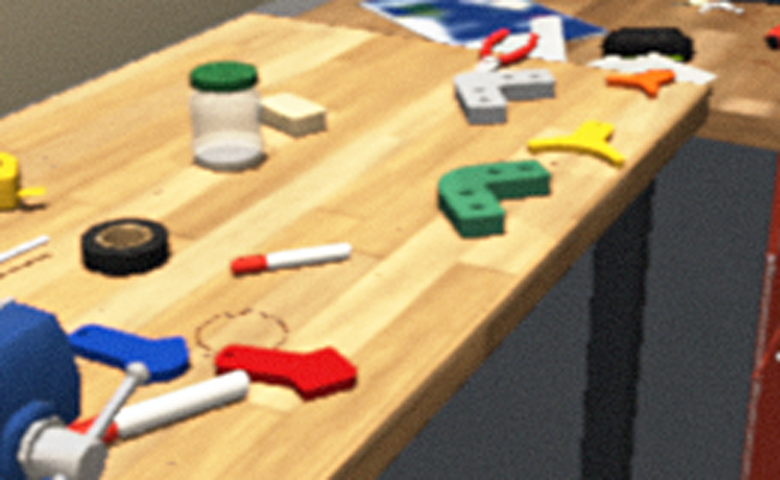

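Run:
```python
from h import *
c=viewer.get_calibration("wrist"); V=c["view"]; C=-V[:3,:3].T@V[:3,3]
s=manip.observe(); R=s["ee_rot"]; print(C, R.T@(C-s["tcp_pos"])); print("cam axes in tool",(R.T@V[:3,:3].T).round(3))
print(ray(c,[280,0,560,280],[210,210,210,0],0).round(3), s['tcp_pos'])
```

```text
[ 0.33572281 -0.56261171  0.38388354] [-8.30955990e-02 -1.79240242e-01  5.92079828e-05]
cam axes in tool [[-0.    -0.959 -0.283]
 [-0.001  0.283 -0.959]
 [ 1.     0.    -0.001]]
[[ 0.234 -0.617  0.   ]
 [ 0.089 -0.285  0.   ]
 [ 0.379 -0.949  0.   ]
 [ 0.45  -0.521  0.   ]] [ 0.25945835 -0.59548604  0.20462128]
```

>>> send_rows(moves=[[0, -0.8, -0.1, -0.95, 0, 0, 0], [0, -0.8, -0.1, -0.95, 0, 0, 0], [0, -0.8, -0.1, -0.95, 0, 0, 0]])

```text
t: 0.4
tcp_pos: [0.2948, -0.4753, 0.2146]
ee_rot: [[-0.917, -0.0, 0.398], [-0.398, 0.002, -0.917], [-0.0, -1.0, -0.002]]
wrist_force: [1.1, 0.3, 0.1]
opening: 0.0942
```

>>> send_rows(moves=[[0, -0.8, 0, -0.95, 0, 0, 0], [0, -0.8, 0, -0.95, 0, 0, 0], [0, -0.8, 0, -0.95, 0, 0, 0]])

```text
t: 0.65
tcp_pos: [0.3305, -0.3557, 0.2151]
ee_rot: [[-0.917, -0.0, 0.399], [-0.399, 0.0, -0.917], [-0.0, -1.0, -0.0]]
wrist_force: [0.9, -0.3, 0.2]
opening: 0.094
```

>>> send_rows(moves=[[0, -0.8, 0, -0.95, 0, 0, 0], [0, -0.8, 0, -0.95, 0, 0, 0], [0, -0.8, 0, -0.95, 0, 0, 0]])

```text
t: 0.9
tcp_pos: [0.3658, -0.2367, 0.2153]
ee_rot: [[-0.917, 0.0, 0.399], [-0.399, 0.0, -0.917], [-0.0, -1.0, -0.0]]
wrist_force: [1.0, 0.2, -0.3]
opening: 0.0938
```

>>> send_rows(moves=[[0, -0.8, 0, -0.95, 0, 0, 0], [0, -0.8, 0, -0.95, 0, 0, 0], [0, -0.8, 0, -0.95, 0, 0, 0]])

```text
t: 1.15
tcp_pos: [0.4012, -0.1177, 0.2154]
ee_rot: [[-0.917, 0.0, 0.399], [-0.399, -0.0, -0.917], [-0.0, -1.0, 0.0]]
wrist_force: [1.3, -0.1, 0.3]
opening: 0.0941
```

>>> send_rows(moves=[[0, -0.65, 0, -0.79, 0, 0.26, 0], [0, -0.65, 0, -0.79, 0, 0.26, 0], [0, -0.65, 0, -0.79, 0, 0.26, 0], [0, -0.65, 0, -0.79, 0, 0.26, 0]])

```text
t: 1.48
tcp_pos: [0.4295, -0.0177, 0.2153]
ee_rot: [[-1.0, -0.0, 0.002], [-0.002, 0.001, -1.0], [0.0, -1.0, -0.001]]
wrist_force: [0.3, -0.9, -0.7]
opening: 0.0941
```

Run:
```python
from h import *
import pickle
c=viewer.get_calibration("wrist"); im=viewer.snapshot("wrist"); cv2.imwrite("pics/w1.png",im); pickle.dump(c,open("w1.pkl","wb"))
print(viewer.get_calibration("wrist")["view"]-c["view"])
```

```text
[[-2.87795758e-03 -2.89437515e-06  6.00271560e-04  9.02139407e-05]
 [-8.27548791e-05 -2.93027547e-03 -2.90994472e-04  1.68930215e-04]
 [ 2.90551298e-04 -2.37488624e-04 -8.56163480e-05 -1.43230783e-05]
 [ 0.00000000e+00  0.00000000e+00  0.00000000e+00  0.00000000e+00]]
```

View pics/w1.png

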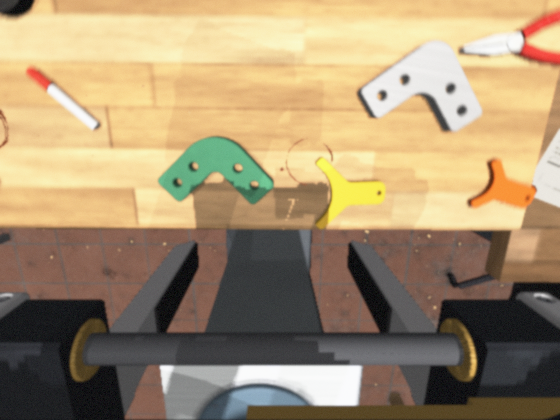

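```bash
cat >> h.py <<'E'
def mask(im,name):
    h=cv2.cvtColor(im,cv2.COLOR_BGR2HSV)
    r={"green":((60,80,30),(95,255,255)),"yellow":((24,140,100),(34,255,255)),"red":((0,170,80),(6,255,255)),"blue":((100,150,60),(125,255,255))}[name]
    m=cv2.inRange(h,*map(np.array,r))
    if name=="red": m|=cv2.inRange(h,np.array((174,170,80)),np.array((180,255,255)))
    return m
def blobs(m,amin=100):
    cs,_=cv2.findContours(m,cv2.RETR_EXTERNAL,cv2.CHAIN_APPROX_NONE)
    return [c for c in cs if cv2.contourArea(c)>amin]
E
python3 - <<'E'
from h import *
import pickle
c=pickle.load(open("w1.pkl","rb")); im=cv2.imread("pics/w1.png")
for n,z in [("green",.02),("yellow",.01)]:
    for b in blobs(mask(im,n)):
        P=ray(c,b[:,0,0],b[:,0,1],z); (x,y),wh,a=cv2.minAreaRect((P[:,:2]*1000).astype(np.float32))
        print(n,cv2.contourArea(b),cv2.boundingRect(b),x,y,wh,a, cv2.boxPoints(((x,y),wh,a)).round(1).tolist())
E
```

```text
green 3816.5 (159, 138, 114, 65) 436.292724609375 51.596832275390625 (101.93899536132812, 102.60565185546875) 43.64352798461914 [[364.0, 53.5], [434.79998779296875, -20.700000762939453], [508.6000061035156, 49.599998474121094], [437.79998779296875, 123.9000015258789]]
yellow 1585.0 (316, 158, 70, 65) 431.7073669433594 -118.5350341796875 (84.37965393066406, 78.97688293457031) 13.801814079284668 [[381.29998779296875, -90.30000305175781], [400.20001220703125, -166.89999389648438], [482.1000061035156, -146.8000030517578], [463.29998779296875, -70.0999984741211]]
```

>>> send_rows(moves=[[0, -0.2, 0.9, 0.1, 0, 0, 0], [0, -0.2, 0.9, 0.1, 0, 0, 0], [0, -0.2, 0.9, 0.1, 0, 0, 0], [0, -0.2, 0.9, 0.1, 0, 0, 0]])

```text
t: 1.87
tcp_pos: [0.4467, -0.0311, 0.1224]
ee_rot: [[-1.0, -0.008, 0.003], [-0.003, 0.002, -1.0], [0.008, -1.0, -0.002]]
wrist_force: [-0.6, 0.2, -0.3]
opening: 0.0938
```

```bash
cat >> h.py <<'E'
import pickle
def shot(name):
    c=viewer.get_calibration("wrist"); im=viewer.snapshot("wrist"); cv2.imwrite(f"pics/{name}.png",im); pickle.dump(c,open(name+".pkl","wb")); return c,im
E
python3 -c "
from h import *
shot('w2'); print(manip.observe()['tcp_pos'])"
```

```text
[ 0.44838426 -0.03152059  0.12491187]
```

View pics/w2.png

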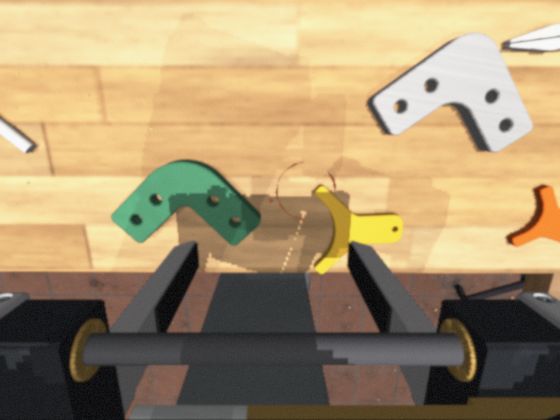

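Run:
```python
from h import *
c,im=shot('w3'); print(manip.observe()['tcp_pos'])
b=max(blobs(mask(im,"yellow")),key=cv2.contourArea)
P=ray(c,b[:,0,0],b[:,0,1],.01)[:,:2]*1000
cv2.imwrite("pics/w3c.png",cv2.resize(np.where(mask(im,"yellow")[...,None]>0,im,im//3)[150:290,270:430],None,fx=4,fy=4))
cc=ray(c,[397],[229],.01);print("hole",cc, "extents",P.min(0),P.max(0))
# tail: points with y< -130 : two long sides
T=P[P[:,1]<P[:,1].min()+52]
(x,y),wh,a=cv2.minAreaRect(T.astype(np.float32)); print("tail rect",x,y,wh,a)
A=T[(T[:,1]>P[:,1].min()+12)&(T[:,1]<P[:,1].min()+38)]
m=A[:,0].mean()
for S in (A[A[:,0]>m],A[A[:,0]<m]): print(cv2.fitLine(S.astype(np.float32),cv2.DIST_HUBER,0,.01,.01).ravel(),len(S))
```

```text
[ 0.44964985 -0.03183542  0.126615  ]
hole [[ 0.42343474 -0.15713168  0.01      ]] extents [ 406.99620966 -160.54754876] [ 438.14416414 -108.05638935]
tail rect 421.83807373046875 -134.2404327392578 (52.707176208496094, 30.368995666503906) 87.43046569824219
[ 5.7665721e-02 -9.9833596e-01  4.3580688e+02 -1.3681099e+02] 26
[ 2.5810312e-02 -9.9966687e-01  4.0790866e+02 -1.3662743e+02] 25
```

View pics/w3c.png

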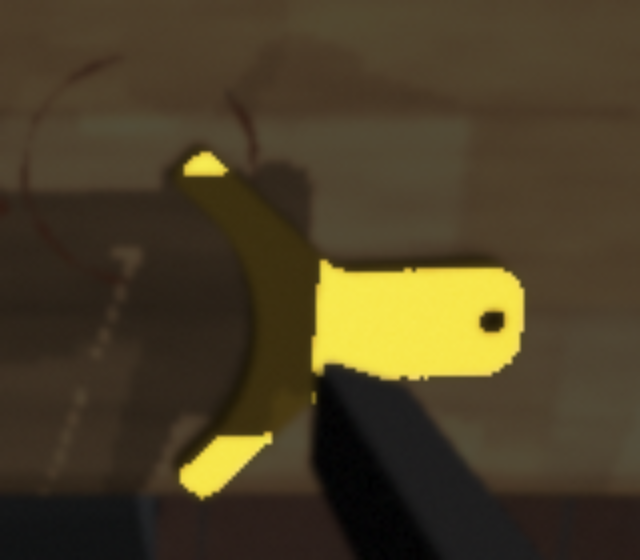

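>>> send_rows(moves=[[0, 0, 0, 0, 0, -0.39, 0], [0, 0, 0, 0, 0, -0.39, 0], [0, 0, 0, 0, 0, -0.39, 0], [0, 0, 0, 0, 0, -0.39, 0], [0, 0, 0, 0, 0, -0.39, 0]])

```text
t: 2.38
tcp_pos: [0.4509, -0.032, 0.1286]
ee_rot: [[-0.813, 0.005, 0.582], [-0.582, -0.002, -0.813], [-0.003, -1.0, 0.004]]
wrist_force: [0.3, 0.2, -0.1]
opening: 0.0941
```

>>> send_rows(moves=[[0, 0, 0, 0, 0, -0.39, 0], [0, 0, 0, 0, 0, -0.39, 0], [0, 0, 0, 0, 0, -0.39, 0], [0, 0, 0, 0, 0, -0.39, 0], [0, 0, 0, 0, 0, -0.39, 0]])

```text
t: 2.8
tcp_pos: [0.4509, -0.032, 0.1287]
ee_rot: [[-0.33, 0.005, 0.944], [-0.944, -0.002, -0.33], [-0.0, -1.0, 0.005]]
wrist_force: [0.0, 0.9, -0.7]
opening: 0.0941
```

>>> send_rows(moves=[[0, 0, 0, 0, 0, -0.25, 0], [0, 0, 0, 0, 0, -0.25, 0], [0, 0, 0, 0, 0, -0.25, 0], [0, 0, 0, 0, 0, -0.25, 0], [0, 0, 0, 0, 0, -0.25, 0]])

```text
t: 3.22
tcp_pos: [0.4505, -0.0318, 0.1277]
ee_rot: [[0.047, 0.004, 0.999], [-0.999, -0.001, 0.047], [0.001, -1.0, 0.004]]
wrist_force: [-0.1, 1.2, 0.4]
opening: 0.094
```

```bash
sed -i 's/(24,140,100)/(22,140,40)/' h.py
python3 - <<'E'
from h import *
viewer.snapshot("wrist");c,im=shot('w4'); s=manip.observe();print(s['tcp_pos'],s['ee_rot'][:,0],s['q'])
E
```

```text
[ 0.44997018 -0.03161892  0.12682943] [ 4.71480419e-02 -9.98887542e-01  8.60785799e-04] [-1.84753501e+01 -8.54803442e+00  1.21385597e+02  1.05708026e-03
  6.70234060e+01 -2.11782042e+01]
```

View pics/w4.png

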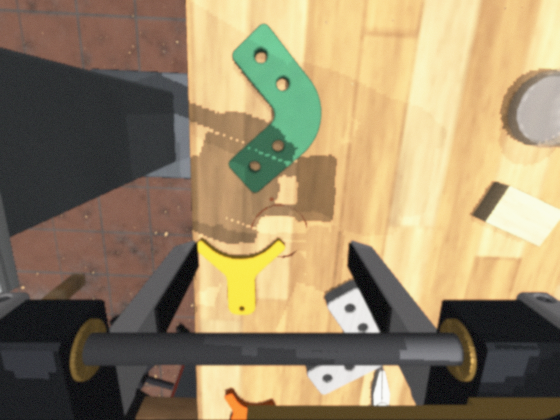

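```bash
cat >> h.py <<'E'
def line(S):
    vx,vy,x,y=cv2.fitLine(S.astype(np.float32),cv2.DIST_HUBER,0,.01,.01).ravel(); d=np.array([vx,vy],float);p=np.array([x,y],float)
    r=(S-p)@np.array([-vy,vx]); return p,d,np.abs(r).mean()
def edgepts(c,im,name,z,margin=.5):
    m=mask(im,name); b=max(blobs(m),key=cv2.contourArea)
    return ray(c,b[:,0,0],b[:,0,1],z)[:,:2]*1000
def bracket(P,o,az,verbose=True):
    """P contour mm on top; returns origin, az using outer edges, and checks with inner"""
    for it in range(4):
        out={}
        for s in (1,-1):
            a=np.radians(az+45*s); d=np.array([np.cos(a),np.sin(a)]); n=np.array([-d[1],d[0]])*(-s)
            t=(P-o)@d; h=(P-o)@n
            for nm,h0,lo,hi in (("out",0,52,100),("in",40,56,100)):
                S=P[(t>lo)&(t<hi)&(np.abs(h-h0)<(6 if it==0 else 3))]
                out[nm,s]=line(S)+(len(S),)
            E=P[(np.abs(t-105)<5)&(h>8)&(h<32)]; out["end",s]=((E-o)@d).mean()
        # centreline of each leg via mean of in/out
        def isect(k):
            p,d=out[k,1][:2];q,e=out[k,-1][:2]
            ab=np.linalg.solve(np.c_[d,-e],q-p); return p+ab[0]*d
        def ang(k):
            a=[np.degrees(np.arctan2(*out[k,s][1][::-1])) for s in (1,-1)]
            a=[(x-(az+45*s)+90)%180-90 for x,s in zip(a,(1,-1))]; return a
        oo,ii=isect("out"),isect("in"); ao,ai=ang("out"),ang("in")
        az=az+np.mean(ao+ai)
        u=np.array([np.cos(np.radians(az)),np.sin(np.radians(az))])
        mid=(oo+ii)/2; o=mid-u*(40*np.sqrt(2)/2)
    if verbose: print("bracket o",o.round(2),"az",round(az,2),"| o-out",oo.round(2),"inner-dist",np.linalg.norm(ii-oo).round(2),"(56.57) angs",np.round(ao+ai,2),"ends",out["end",1].round(1),out["end",-1].round(1),[out[k][2:] for k in out if k[0]!="end"])
    return o,az,u
E
python3 - <<'E'
from h import *
c=pickle.load(open("w4.pkl","rb")); im=cv2.imread("pics/w4.png")
P=edgepts(c,im,"green",.02); print(len(P)); bracket(P,np.array([508.6,49.6]),178.5)
Y=edgepts(c,im,"yellow",.01)
print(Y.min(0),Y.max(0))
T=Y[Y[:,1]<-115]; print(cv2.minAreaRect(T.astype(np.float32)))
A=Y[(Y[:,1]>-150)&(Y[:,1]<-122)]; m=A[:,0].mean()
for S in (A[A[:,0]>m],A[A[:,0]<m]): print(line(S))
E
```

```text
351
bracket o [508.38  50.63] az 178.38 | o-out [506.94  50.73] inner-dist 53.68 (56.57) angs [-0.42  0.1   0.89 -0.57] ends 102.5 103.2 [(np.float64(0.26255470588215535), 41), (np.float64(0.1640365013472989), 35), (np.float64(0.17229068735968137), 48), (np.float64(0.19026866118528835), 43)]
[ 373.90972886 -160.19280171] [465.08364004 -69.96787762]
((421.6062927246094, -137.72427368164062), (29.764692306518555, 44.89875030517578), 3.2713894844055176)
(array([ 435.71060181, -137.26425171]), array([ 0.02991047, -0.99955261]), np.float64(0.04785489743899168))
(array([ 407.19342041, -136.18765259]), array([ 0.03845597, -0.99926031]), np.float64(0.2928267158124874))
```

>>> send_rows(moves=[[0, 1.0, 0.6, -0.33, 0, 0, 0], [0, 1.0, 0.6, -0.33, 0, 0, 0], [0, 1.0, 0.6, -0.33, 0, 0, 0], [0, 1.0, 0.6, -0.33, 0, 0, 0], [0, 1.0, 0.6, -0.33, 0, 0, 0]])

```text
t: 3.73
tcp_pos: [0.4205, -0.1337, 0.065]
ee_rot: [[0.045, -0.001, 0.999], [-0.999, 0.001, 0.045], [-0.001, -1.0, -0.001]]
wrist_force: [0.3, 0.9, -0.7]
opening: 0.0942
```

Run:
```python
from h import *
s=manip.observe();print(s['tcp_pos'],s['ee_rot'][:,0],s['wrist_force'])
```

```text
[ 0.42052139 -0.13367792  0.06501368] [ 0.04476191 -0.998997   -0.00116741] [ 0.34211874  0.91607401 -0.66452511]
```

>>> send_rows(moves=[[0, 0, 0.61, 0.01, 0, 0, 0], [0, 0, 0.61, 0.01, 0, 0, 0], [0.3, 0, 0.61, 0.01, 0, 0, 0], [0.5, 0, 0.61, 0.01, 0, 0, 0], [0.6, 0, 0.61, 0.01, 0, 0, 0]], newtons=10)

```text
t: 4.15
tcp_pos: [0.4238, -0.1329, 0.0062]
ee_rot: [[0.05, 0.003, 0.999], [-0.999, -0.001, 0.05], [0.002, -1.0, 0.003]]
wrist_force: [0.1, 0.5, -0.8]
opening: 0.0775
```

>>> send_rows(moves=[[1, 0, 0, 0, 0, 0, 0], [1, 0, 0, 0, 0, 0, 0], [1, 0, 0, 0, 0, 0, 0], [1, 0, 0, 0, 0, 0, 0]], newtons=10)

```text
t: 4.48
tcp_pos: [0.4228, -0.133, 0.0052]
ee_rot: [[0.05, 0.001, 0.999], [-0.999, -0.001, 0.05], [0.001, -1.0, 0.001]]
wrist_force: [0.9, -1.3, 0.4]
opening: 0.0507
```

>>> send_rows(moves=[[1, 0, 0.01, 0, 0, 0, 0], [1, 0, 0.01, 0, 0, 0, 0], [1, 0, 0.01, 0, 0, 0, 0], [1, 0, 0.01, 0, 0, 0, 0], [1, 0, 0.01, 0, 0, 0, 0]], newtons=15)

```text
t: 4.9
tcp_pos: [0.4221, -0.1328, 0.0034]
ee_rot: [[0.049, -0.0, 0.999], [-0.999, 0.0, 0.049], [-0.0, -1.0, -0.0]]
wrist_force: [-0.5, -0.7, 0.4]
opening: 0.0298
```

>>> send_rows(moves=[[1, 0, -0.3, 0, 0, 0, 0], [1, 0, -0.5, 0.1, 0, 0, 0], [1, -0.3, -0.5, 0.3, 0, 0, 0], [1, -0.6, -0.5, 0.5, 0, 0, 0], [1, -0.88, -0.5, 0.66, 0, 0, 0]])

```text
t: 5.32
tcp_pos: [0.4852, -0.0407, 0.0541]
ee_rot: [[0.048, 0.002, 0.999], [-0.999, -0.0, 0.048], [0.0, -1.0, 0.002]]
wrist_force: [0.1, -0.5, -0.0]
opening: 0.0299
```

>>> send_rows(moves=[[1, -0.2, 0, 0.15, 0, -0.07, 0], [1, -0.4, 0, 0.3, 0, -0.15, 0], [1, -0.6, 0, 0.45, 0, -0.23, 0], [1, -0.8, 0, 0.6, 0, -0.31, 0], [1, -0.88, 0, 0.66, 0, -0.39, 0]])

```text
t: 5.73
tcp_pos: [0.5466, 0.0517, 0.0534]
ee_rot: [[0.619, 0.001, 0.785], [-0.785, 0.0, 0.619], [0.0, -1.0, 0.001]]
wrist_force: [-0.3, -0.6, 0.0]
opening: 0.0299
```

>>> send_rows(moves=[[1, 0, 0, 0, 0, -0.07, 0], [1, 0, 0, 0, 0, -0.15, 0], [1, 0, 0, 0, 0, -0.23, 0], [1, 0, 0, 0, 0, -0.31, 0], [1, 0, 0, 0, 0, -0.39, 0]])

```text
t: 6.15
tcp_pos: [0.5451, 0.0497, 0.0531]
ee_rot: [[0.957, -0.001, 0.291], [-0.291, 0.0, 0.957], [-0.001, -1.0, -0.0]]
wrist_force: [-0.8, -1.1, -0.4]
opening: 0.0297
```

>>> send_rows(moves=[[1, 0, 0, 0, 0, -0.07, 0], [1, 0, 0, 0, 0, -0.17, 0], [1, 0, 0, 0, 0, -0.17, 0], [1, 0, 0, 0, 0, -0.17, 0]])

```text
t: 6.48
tcp_pos: [0.5452, 0.0496, 0.0532]
ee_rot: [[0.999, -0.001, 0.034], [-0.034, 0.0, 0.999], [-0.001, -1.0, 0.0]]
wrist_force: [-0.5, 0.1, -0.8]
opening: 0.0299
```

Run:
```python
from h import *
viewer.snapshot("wrist");c,im=shot('w5'); s=manip.observe();print(s['tcp_pos'],s['ee_rot'][:,0],s['q'],s['opening'])
P=edgepts(c,im,"green",.02); bracket(P,np.array([508.4,50.6]),178.4)
```

```text
[0.54523591 0.04953318 0.05324092] [ 9.99368782e-01 -3.55232009e-02 -3.73145450e-04] [-6.67927503e+00  1.15233755e+01  1.09712542e+02  3.39284185e-03
  5.87857680e+01 -9.46452751e+01] 0.030003557709653073
bracket o [508.38  51.43] az 178.63 | o-out [506.46  51.61] inner-dist 52.71 (56.57) angs [ 0.3  -0.14  0.02 -0.18] ends 103.3 103.2 [(np.float64(0.14835093893357273), 58), (np.float64(0.11743653419605762), 56), (np.float64(0.031763511034124205), 58), (np.float64(0.13471353681546747), 58)]
```

View pics/w5.png

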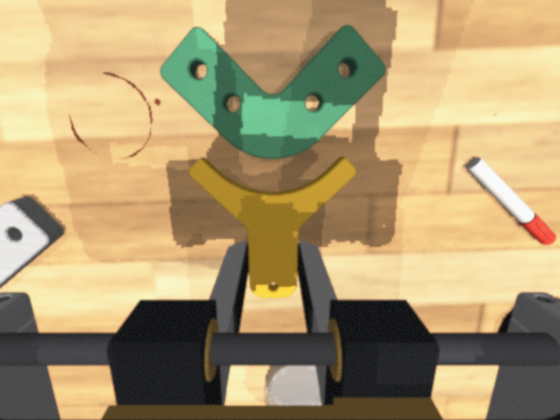

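```bash
cat >> h.py <<'E'
def leaf(P,p0,az,w,t0,t1,tip):
    """tail-side centreline; P contour mm; p0 tail guess"""
    for it in range(3):
        d=np.array([np.cos(np.radians(az)),np.sin(np.radians(az))]); n=np.array([-d[1],d[0]])
        t=(P-p0)@d; h=(P-p0)@n
        L=[line(P[(t>t0)&(t<t1)&(np.abs(h-s*w/2)<4)]) for s in (1,-1)]
        a=[(np.degrees(np.arctan2(l[1][1],l[1][0]))-az+90)%180-90 for l in L]
        az=az+np.mean(a); off=np.mean([(l[0]-p0)@n for l in L]); p0=p0+n*off
    t=(P-p0)@d; h=(P-p0)@n
    print("leaf line",p0.round(2),"az",round(az,2),"side angs",np.round(a,2),"width",((L[0][0]-L[1][0])@n).round(2),"t range",t.min().round(2),t.max().round(2),"h range",h.min().round(2),h.max().round(2))
    return p0,az
E
python3 - <<'E'
from h import *
c=pickle.load(open("w5.pkl","rb")); im=cv2.imread("pics/w5.png")
Y=edgepts(c,im,"yellow",.0595); leaf(Y,np.array([545.2,49.5]),178.,30,-10,18,62)
P=edgepts(c,im,"green",.02); o,az,u=bracket(P,np.array([508.4,50.6]),178.4,0)
n=np.array([-u[1],u[0]]); print("lat of leaf tail TCP",(np.array([545.2,49.5])-o)@n)
E
```

```text
Traceback (most recent call last):
  File "h.py", line 59, in leaf
    L=[line(P[(t>t0)&(t<t1)&(np.abs(h-s*w/2)<4)]) for s in (1,-1)]
       ~~~~^^^^^^^^^^^^^^^^^^^^^^^^^^^^^^^^^^^^^^
  File "h.py", line 25, in line
    vx,vy,x,y=cv2.fitLine(S.astype(np.float32),cv2.DIST_HUBER,0,.01,.01).ravel(); d=np.array([vx,vy],float);p=np.array([x,y],float)
              ~~~~~~~~~~~^^^^^^^^^^^^^^^^^^^^^^^^^^^^^^^^^^^^^^^^^^^^^^^
cv2.error: OpenCV(4.12.0) /io/opencv/modules/imgproc/src/linefit.cpp:50: error: (-215:Assertion failed) count > 0 in function 'fitLine2D_wods'
```

```bash
sed -i 's/(22,140,40)/(16,200,60)/' h.py
python3 - <<'E'
from h import *
c=pickle.load(open("w5.pkl","rb")); im=cv2.imread("pics/w5.png")
print(cv2.cvtColor(im,cv2.COLOR_BGR2HSV)[[230,200,165,290,300,120],[275,240,205,275,150,150]])
Y=edgepts(c,im,"yellow",.0595); print(len(Y),Y.min(0),Y.max(0)); leaf(Y,np.array([545.2,49.5]),178.,30,8,18,62)
P=edgepts(c,im,"green",.02); o,az,u=bracket(P,np.array([508.4,50.6]),178.4,0)
n=np.array([-u[1],u[0]]); print("lat of leaf tail TCP",(np.array([545.2,49.5])-o)@n)
E
```

```text
[[ 21 193 149]
 [ 21 193 161]
 [ 21 192 174]
 [ 21 194 172]
 [ 25  79 107]
 [ 14 120 197]]Traceback (most recent call last):
  File "<stdin>", line 4, in <module>
  File "h.py", line 28, in edgepts
    m=mask(im,name); b=max(blobs(m),key=cv2.contourArea)
                       ~~~^^^^^^^^^^^^^^^^^^^^^^^^^^^^^^
ValueError: max() iterable argument is empty
```

```bash
sed -i 's/(16,200,60)/(18,160,60)/' h.py
python3 - <<'E'
from h import *
c=pickle.load(open("w5.pkl","rb")); im=cv2.imread("pics/w5.png")
Y=edgepts(c,im,"yellow",.0595); print(len(Y),Y.min(0),Y.max(0)); leaf(Y,np.array([545.2,49.5]),178.,30,8,18,62)
P=edgepts(c,im,"green",.02); o,az,u=bracket(P,np.array([508.4,50.6]),178.4,0)
n=np.array([-u[1],u[0]]); print("lat of leaf tail TCP",(np.array([545.2,49.5])-o)@n)
E
```

```text
473 [483.24503457   4.27204304] [571.95948875  97.7307661 ]
leaf line [545.2   49.49] az 177.98 side angs [-1.28  1.28] width 29.37 t range -26.5 61.18 h range -46.43 47.07
lat of leaf tail TCP 1.0499324083531616
```

>>> send_rows(moves=[[1, 0, 0.25, 0.007, 0, -0.005, 0], [1, 0, 0.44, 0.007, 0, -0.005, 0], [1, 0, 0.49, 0.007, 0, -0.005, 0], [1, 0, 0.49, 0.007, 0, -0.005, 0]])

```text
t: 6.92
tcp_pos: [0.5446, 0.0503, 0.0036]
ee_rot: [[1.0, -0.003, 0.027], [-0.027, 0.0, 1.0], [-0.003, -1.0, 0.0]]
wrist_force: [0.7, 0.4, -0.8]
opening: 0.0297
```

>>> send_rows(moves=[[1, -0.04, 0.005, 0, 0, 0, 0], [1, -0.08, 0.005, 0, 0, 0, 0], [1, -0.12, 0.005, 0, 0, 0, 0], [1, -0.12, 0.005, 0, 0, 0, 0]])

```text
t: 7.25
tcp_pos: [0.5325, 0.0507, 0.0041]
ee_rot: [[1.0, -0.0, 0.027], [-0.027, 0.0, 1.0], [-0.0, -1.0, 0.0]]
wrist_force: [-1.1, 0.1, -1.6]
opening: 0.0297
```

Run:
```python
from h import *
viewer.snapshot("wrist");c,im=shot('w6'); s=manip.observe();print(s['tcp_pos'],s['ee_rot'][:,0],s['wrist_force'],s['opening'])
Y=edgepts(c,im,"yellow",.01); p,a=leaf(Y,s['tcp_pos'][:2]*1000,178.,30,8,18,62)
P=edgepts(c,im,"green",.02); o,az,u=bracket(P,np.array([508.4,50.6]),178.4)
n=np.array([-u[1],u[0]]); print("tail rel bracket along,lat",(p-o)@u,(p-o)@n)
```

```text
[0.53333863 0.05055201 0.00426231] [ 9.99647224e-01 -2.65551232e-02  5.03828160e-04] [ 0.81497816 -0.37333311  0.10474193] 0.03013043804339396
leaf line [533.34  50.71] az 179.47 side angs [-0.29  0.29] width 29.5 t range -27.32 61.05 h range -47.81 46.42
bracket o [508.56  51.44] az 178.61 | o-out [507.26  51.72] inner-dist 53.96 (56.57) angs [ 0.02  0.25 -0.06 -0.21] ends 103.6 103.5 [(np.float64(0.11555722738552317), 76), (np.float64(0.1130970801704718), 71), (np.float64(0.11815725968022787), 75), (np.float64(0.0927827437576641), 74)]
tail rel bracket along,lat -24.782992614672445 0.12397689493274844
```

View pics/w6.png

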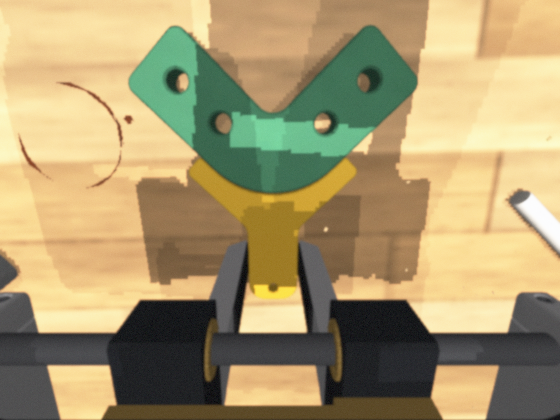

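>>> send_rows(moves=[[1, -0.01, 0.005, 0, 0, 0, 0], [1, -0.02, 0.005, 0, 0, 0, 0], [1, -0.025, 0.005, 0, 0, 0, 0], [1, -0.025, 0.005, 0, 0, 0, 0], [1, -0.025, 0.005, 0, 0, 0, 0]])

```text
t: 7.77
tcp_pos: [0.5309, 0.0506, 0.0034]
ee_rot: [[1.0, 0.0, 0.027], [-0.027, 0.0, 1.0], [0.0, -1.0, 0.0]]
wrist_force: [0.4, 0.2, -1.5]
opening: 0.0298
```

>>> send_rows(moves=[[1, -0.005, 0, 0, 0, 0, 0], [1, -0.01, 0, 0, 0, 0, 0], [1, -0.01, 0, 0, 0, 0, 0]])

```text
t: 8.02
tcp_pos: [0.5301, 0.0507, 0.0036]
ee_rot: [[1.0, 0.001, 0.027], [-0.027, 0.0, 1.0], [0.001, -1.0, 0.0]]
wrist_force: [0.2, 0.7, -0.5]
opening: 0.0297
```

>>> send_rows(moves=[[1, -0.005, 0, 0, 0, 0, 0], [1, -0.01, 0, 0, 0, 0, 0], [1, -0.01, 0, 0, 0, 0, 0]])

```text
t: 8.27
tcp_pos: [0.53, 0.0506, 0.0039]
ee_rot: [[1.0, 0.003, 0.027], [-0.027, 0.0, 1.0], [0.003, -1.0, 0.0]]
wrist_force: [3.9, 0.6, -2.8]
opening: 0.0297
```

>>> send_rows(moves=[[1, -0.005, 0, 0, 0, 0, 0], [1, -0.01, 0, 0, 0, 0, 0], [1, -0.01, 0, 0, 0, 0, 0]])

```text
t: 8.52
tcp_pos: [0.5286, 0.0506, 0.0038]
ee_rot: [[1.0, 0.002, 0.027], [-0.027, -0.0, 1.0], [0.002, -1.0, -0.0]]
wrist_force: [4.7, 0.9, -1.9]
opening: 0.0302
```

Run:
```python
from h import *
for k in range(2):
    c,im=shot('w7'); s=manip.observe();print(s['tcp_pos'],s['ee_rot'][:,0],s['wrist_force'],s['opening'])
    Y=edgepts(c,im,"yellow",.01); p,a=leaf(Y,s['tcp_pos'][:2]*1000,178.,30,8,18,62)
    P=edgepts(c,im,"green",.02); o,az,u=bracket(P,np.array([508.4,50.6]),178.4)
    n=np.array([-u[1],u[0]]); print("tail rel bracket along,lat",(p-o)@u,(p-o)@n)
cv2.imwrite("pics/w7c.png",cv2.resize(im[130:300,160:400],None,fx=3,fy=3,interpolation=cv2.INTER_CUBIC))
```

```text
[0.52860691 0.05059616 0.00382537] [ 0.99964589 -0.0265611   0.00161295] [ 4.68874721  0.54938988 -0.99522993] 0.029516831785295232
leaf line [528.6   50.69] az 179.37 side angs [-0.4  0.4] width 29.43 t range -27.48 59.57 h range -47.6 46.38
bracket o [506.85  51.25] az 178.61 | o-out [505.56  51.54] inner-dist 53.96 (56.57) angs [ 0.22  0.1  -0.02 -0.3 ] ends 103.3 103.2 [(np.float64(0.10399385278742947), 76), (np.float64(0.13040286927994846), 73), (np.float64(0.129292550562563), 75), (np.float64(0.09804569872649375), 71)]
tail rel bracket along,lat -21.75603445146413 0.029598804237943366
[0.52855385 0.05060386 0.00380331] [ 0.99964792 -0.02649575  0.00141951] [ 4.41363236 -0.31050322 -1.19473893] 0.029941941742795276
leaf line [528.55  50.49] az 178.54 side angs [ 0.86 -0.44] width 29.47 t range -27.42 59.03 h range -46.86 47.09
bracket o [506.94  51.21] az 178.6 | o-out [505.7   51.43] inner-dist 54.1 (56.57) angs [ 0.1   0.12  0.03 -0.25] ends 103.3 103.3 [(np.float64(0.10271730324240644), 75), (np.float64(0.134812736248699), 77), (np.float64(0.12784459606882656), 75), (np.float64(0.10323856785241375), 72)]
tail rel bracket along,lat -21.62488244177979 0.19451238686260885
```

View pics/w7c.png

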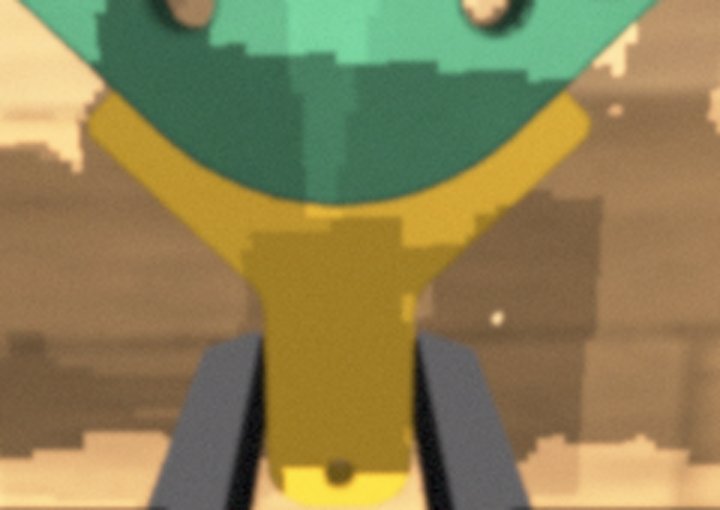

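>>> send_rows(moves=[[0.5, 0.005, 0, 0, 0, 0, 0], [0.4, 0.005, 0, 0, 0, 0, 0], [0.4, 0.005, 0, 0, 0, 0, 0], [0.4, 0.005, 0, 0, 0, 0, 0]])

```text
t: 8.95
tcp_pos: [0.5274, 0.0507, 0.003]
ee_rot: [[1.0, -0.002, 0.026], [-0.026, 0.0, 1.0], [-0.002, -1.0, 0.0]]
wrist_force: [0.5, 0.7, 0.2]
opening: 0.0528
```

>>> send_rows(moves=[[0.4, 0, -0.3, 0, 0, 0, 0], [0.3, 0, -0.6, 0, 0, 0, 0], [0, 0, -1.0, 0, 0, 0, 0], [0, 0, -1.0, 0, 0, 0, 0]])

```text
t: 9.28
tcp_pos: [0.5331, 0.0502, 0.111]
ee_rot: [[1.0, 0.012, 0.026], [-0.026, -0.002, 1.0], [0.012, -1.0, -0.001]]
wrist_force: [1.5, -0.1, 0.8]
opening: 0.0732
```

Run:
```python
from h import *
viewer.snapshot("wrist");c,im=shot('w8'); s=manip.observe();print(s['tcp_pos'],s['ee_rot'][:,0],s['wrist_force'],s['opening'])
Y=edgepts(c,im,"yellow",.01); p,a=leaf(Y,np.array([528.6,50.6]),178.,30,-18,18,62)
P=edgepts(c,im,"green",.02); o,az,u=bracket(P,np.array([507,51]),178.4)
n=np.array([-u[1],u[0]]); print("tail rel bracket along,lat",(p-o)@u,(p-o)@n)
```

```text
[0.52935277 0.05058046 0.10506083] [ 0.99964891 -0.02632298  0.00302711] [ 0.10804722  0.15723911 -1.24196096] 0.08133275414339071
leaf line [528.6   50.61] az 178.62 side angs [ 1.14 -1.14] width 28.88 t range -26.29 59.77 h range -46.72 46.57
bracket o [506.53  50.06] az 178.11 | o-out [504.92  50.24] inner-dist 53.34 (56.57) angs [-0.16  0.14  0.43 -0.4 ] ends 102.3 103.6 [(np.float64(0.15924609311216226), 45), (np.float64(0.20219322740356638), 46), (np.float64(0.1957492484476234), 47), (np.float64(0.1507405362118709), 42)]
tail rel bracket along,lat -22.040513070654224 -1.2781478544182825
```

View pics/w8.png

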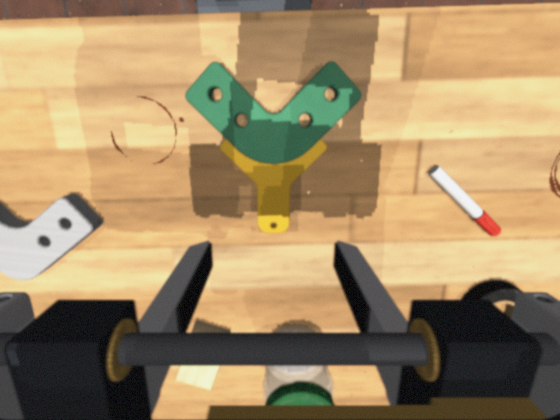

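>>> send_rows(moves=[[0, -0.1, -0.3, 0.4, 0, 0, 0], [0, -0.1, -0.4, 0.9, 0, 0, 0], [0, -0.1, -0.4, 0.95, 0, 0, 0]])

```text
t: 9.63
tcp_pos: [0.5201, 0.1481, 0.1433]
ee_rot: [[1.0, -0.001, 0.026], [-0.026, 0.001, 1.0], [-0.001, -1.0, 0.001]]
wrist_force: [0.2, -0.0, -0.2]
opening: 0.0938
```

>>> send_rows(moves=[[0, -0.1, 0, 0.4, 0, 0, 0], [0, -0.1, 0, 0.8, 0, 0, 0], [0, -0.1, 0, 0.95, 0, 0, 0]])

```text
t: 9.88
tcp_pos: [0.5112, 0.2445, 0.1412]
ee_rot: [[1.0, -0.004, 0.023], [-0.023, 0.0, 1.0], [-0.004, -1.0, -0.0]]
wrist_force: [-0.5, -1.0, -0.1]
opening: 0.0941
```

>>> send_rows(moves=[[0, -0.1, 0, 0.4, 0, 0, 0], [0, -0.1, 0, 0.8, 0, 0, 0], [0, -0.1, 0, 0.95, 0, 0, 0], [0, -0.1, 0, 0.95, 0, 0, 0]])

```text
t: 10.22
tcp_pos: [0.5043, 0.3384, 0.1412]
ee_rot: [[1.0, -0.003, 0.022], [-0.022, -0.001, 1.0], [-0.003, -1.0, -0.001]]
wrist_force: [0.0, -0.1, 0.6]
opening: 0.094
```

Run:
```python
from h import *
viewer.snapshot("wrist");c,im=shot('w9'); s=manip.observe();print(s['tcp_pos'],s['ee_rot'][:,0],s['q'])
for b in blobs(mask(im,"red")):
    P=ray(c,b[:,0,0],b[:,0,1],.01)[:,:2]*1000; print(cv2.contourArea(b),cv2.boundingRect(b),cv2.minAreaRect(P.astype(np.float32)))
```

```text
[0.50503204 0.33560662 0.14161693] [ 0.99966657 -0.02565651 -0.00291533] [ 2.29195595e+01  1.20764415e+01  9.85533487e+01 -3.65831577e-02
  6.95691607e+01 -6.55975987e+01]
165.5 (188, 234, 23, 21) ((551.979248046875, 255.72520446777344), (25.332462310791016, 11.992155075073242), 45.204769134521484)
432.0 (408, 188, 37, 26) ((510.24481201171875, 496.68621826171875), (38.25270080566406, 15.303648948669434), 61.065032958984375)
3069.0 (271, 95, 55, 96) ((448.394287109375, 362.96319580078125), (92.62481689453125, 52.464385986328125), 1.3432209491729736)
```

View pics/w9.png

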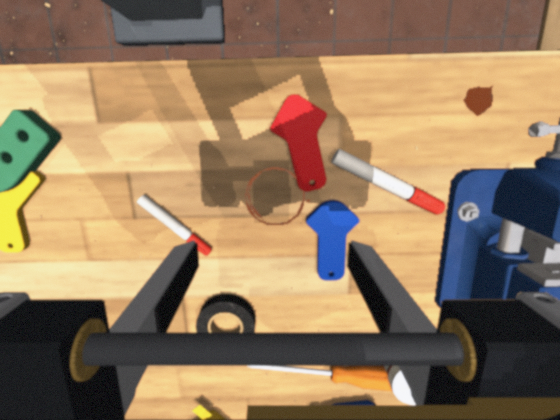

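Run:
```python
from h import *
c=pickle.load(open("w9.pkl","rb")); im=cv2.imread("pics/w9.png")
P=edgepts(c,im,"red",.01); tl=ray(c,[312],[185],.01)[0,:2]*1000
p,a=leaf(P,ray(c,[307],[165],.01)[0,:2]*1000,-167.5,30,-15,15,0)
d=np.array([np.cos(np.radians(a)),np.sin(np.radians(a))]);n=np.array([-d[1],d[0]])
t=(P-p)@d; tail=p+d*((t.min()-.7+27+t.max()+.7-68.9)/2); print("tail",tail,"len",t.max()-t.min(),"(95.9)")
print("px tail",proj(c,np.r_[tail/1000,.01]))
M=ray(c,[335,333,342,352,365,378,398,442],[149,156,170,176,183,190,200,213],.01)[:,:2]*1000
print(np.c_[(M-tail)@d,(M-tail)@n].round(1))
cv2.imwrite("pics/w9c.png",cv2.resize(im[80:230,240:460],None,fx=3.5,fy=3.5,interpolation=cv2.INTER_CUBIC))
```

```text
leaf line [468.53 372.29] az -166.78 side angs [-0.25  0.25] width 27.93 t range -25.83 68.06 h range -27.08 27.01
tail [468.3706505  372.25179425] len 93.88887280958652 (95.9)
px tail [[307.61476625 164.68075004]]
[[   8.3  -29.6]
 [   2.1  -26.4]
 [ -13.9  -32.3]
 [ -22.5  -41. ]
 [ -32.9  -52.5]
 [ -43.5  -64.1]
 [ -59.2  -82.5]
 [ -84.8 -125. ]]
```

View pics/w9c.png

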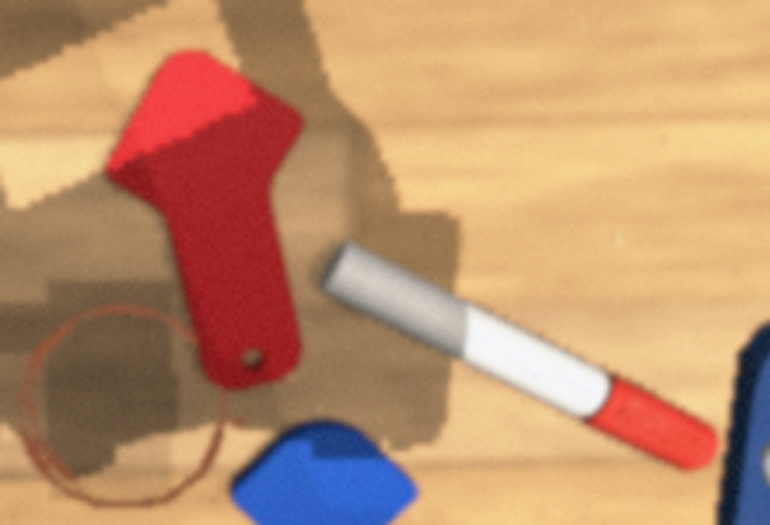

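Run:
```python
from h import *
c=pickle.load(open("w9.pkl","rb"))
for z in (0.02,.06,.1): print(z,ray(c,[442,490,520,530],[180,170,200,130],z).round(3).tolist())
```

```text
0.02 [[0.485, 0.503, 0.02], [0.476, 0.549, 0.02], [0.507, 0.584, 0.02], [0.439, 0.58, 0.02]]
0.06 [[0.477, 0.482, 0.06], [0.469, 0.521, 0.06], [0.496, 0.551, 0.06], [0.437, 0.548, 0.06]]
0.1 [[0.469, 0.46, 0.1], [0.462, 0.493, 0.1], [0.485, 0.519, 0.1], [0.435, 0.516, 0.1]]
```

>>> send_rows(moves=[[0.3, -0.05, 0.1, 0.1, 0, -0.07, 0], [0.5, -0.15, 0.4, 0.25, 0, -0.15, 0], [0.57, -0.204, 0.6, 0.371, 0, -0.163, 0], [0.57, -0.204, 0.7, 0.371, 0, -0.163, 0], [0.57, -0.204, 0.7, 0.371, 0, -0.163, 0]])

```text
t: 10.73
tcp_pos: [0.4847, 0.3715, 0.0701]
ee_rot: [[0.974, -0.006, -0.226], [0.226, -0.003, 0.974], [-0.006, -1.0, -0.002]]
wrist_force: [0.6, -0.0, 0.3]
opening: 0.0642
```

Run:
```python
from h import *
viewer.snapshot("wrist");c,im=shot('w10'); s=manip.observe();print(s['tcp_pos'],s['ee_rot'][:,0],s['opening'])
P=edgepts(c,im,"red",.01); p,a=leaf(P,np.array([468.4,372.2]),-167.,30,-8,15,0)
```

```text
[0.48734033 0.37264886 0.07377125] [ 9.74248967e-01  2.25474940e-01 -4.21582646e-05] 0.056332961874792184
leaf line [468.3  372.62] az -166.09 side angs [-0.35  0.35] width 27.96 t range -26.31 68.28 h range -27.62 26.98
```

View pics/w10.png

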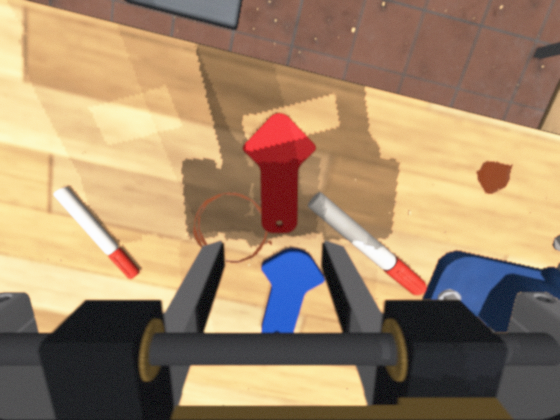

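>>> send_rows(moves=[[0.57, 0, 0.2, 0, 0, 0, 0], [0.57, 0, 0.2, 0, 0, 0, 0]])

```text
t: 11.0
tcp_pos: [0.4866, 0.3725, 0.0527]
ee_rot: [[0.974, -0.001, -0.226], [0.226, -0.001, 0.974], [-0.002, -1.0, -0.001]]
wrist_force: [-0.2, 0.1, -1.6]
opening: 0.0428
```

Run:
```python
from h import *
s=manip.observe();print(s['tcp_pos'],s['ee_rot'][:,0],s['opening'])
```

```text
[0.48661457 0.372531   0.05266445] [ 0.9742097   0.22563899 -0.00158471] 0.04276210346851222
```

>>> send_rows(moves=[[0.57, -0.005, 0.2, 0, 0, 0, 0], [0.57, -0.005, 0.4, 0, 0, 0, 0], [0.57, -0.005, 0.48, 0, 0, 0, 0], [0.6, -0.005, 0.49, 0, 0, 0, 0], [0.6, -0.005, 0.49, 0, 0, 0, 0]])

```text
t: 11.42
tcp_pos: [0.4866, 0.3737, 0.0052]
ee_rot: [[0.974, 0.0, -0.227], [0.227, 0.0, 0.974], [0.0, -1.0, 0.0]]
wrist_force: [-0.6, -0.6, 0.4]
opening: 0.0376
```

>>> send_rows(moves=[[1, 0, 0, 0, 0, 0, 0], [1, 0, 0, 0, 0, 0, 0], [1, 0, 0, 0, 0, 0, 0], [1, 0, 0, 0, 0, 0, 0]])

```text
t: 11.75
tcp_pos: [0.4873, 0.3744, 0.0061]
ee_rot: [[0.974, 0.002, -0.228], [0.228, 0.001, 0.974], [0.003, -1.0, 0.0]]
wrist_force: [-0.9, -1.7, 5.2]
opening: 0.0292
```

Run:
```python
from h import *
viewer.snapshot("wrist");c,im=shot('w11'); s=manip.observe();print(s['tcp_pos'],s['ee_rot'][:,0],s['opening'],s['wrist_force'])
```

```text
[0.48727537 0.37439129 0.00609241] [0.97371958 0.22773587 0.00255876] 0.029531313278687125 [-1.1301989  -0.96046003  6.1695457 ]
```

View pics/w11.png

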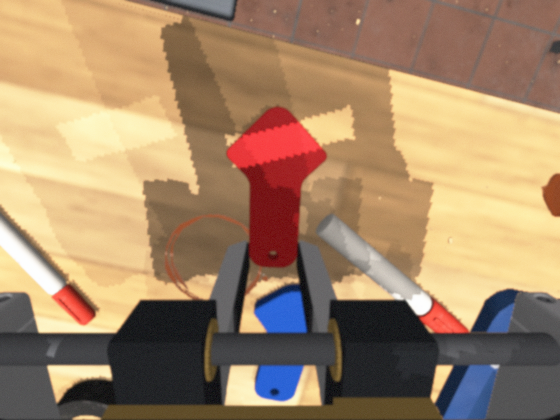

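>>> send_rows(moves=[[1, 0, -0.05, 0, 0, 0, 0], [1, 0, -0.2, 0, 0, 0, 0], [1, 0, -0.5, 0, 0, 0, 0], [1, 0, -0.7, 0, 0, 0, 0], [1, 0, -0.7, 0, 0, 0, 0]])

```text
t: 12.27
tcp_pos: [0.4888, 0.3755, 0.0794]
ee_rot: [[0.974, 0.007, -0.228], [0.228, 0.004, 0.974], [0.008, -1.0, 0.002]]
wrist_force: [0.6, -0.1, -0.7]
opening: 0.0295
```

Run:
```python
from h import *
viewer.snapshot("wrist");c,im=shot('w12'); s=manip.observe();print(s['tcp_pos'],s['ee_rot'][:,0],s['opening'],s['wrist_force'],s['q'])
```

```text
[0.48618944 0.37401205 0.07475249] [0.97375758 0.22758559 0.00098801] 0.029576395105892935 [ 0.24885963 -0.7613709  -0.97346728] [ 2.69913238e+01  1.76125002e+01  9.95824090e+01  3.01532595e-03
  6.27461300e+01 -7.61650375e+01]
```

View pics/w12.png

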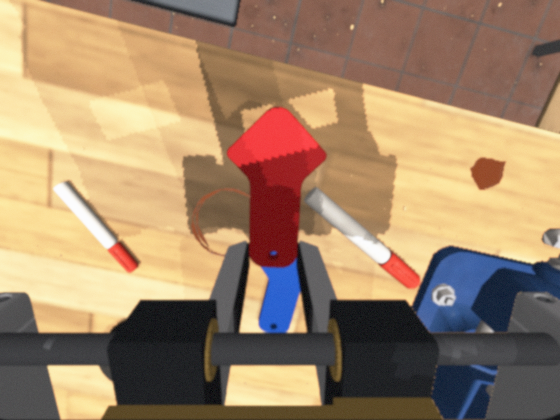

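>>> send_rows(moves=[[1, -0.2, 0, -0.25, 0, 0, 0], [1, -0.45, 0, -0.55, 0, 0, 0], [1, -0.62, 0, -0.75, 0, 0, 0]])

```text
t: 12.62
tcp_pos: [0.4395, 0.2845, 0.0715]
ee_rot: [[0.974, -0.005, -0.228], [0.228, -0.002, 0.974], [-0.006, -1.0, -0.001]]
wrist_force: [0.8, -0.2, -0.6]
opening: 0.03
```

>>> send_rows(moves=[[1, -0.2, 0, -0.25, 0, 0.07, 0], [1, -0.45, 0, -0.55, 0, 0.15, 0], [1, -0.62, 0, -0.75, 0, 0.23, 0], [1, -0.62, 0, -0.75, 0, 0.31, 0], [1, -0.62, 0, -0.75, 0, 0.39, 0]])

```text
t: 13.03
tcp_pos: [0.397, 0.1981, 0.0722]
ee_rot: [[0.925, -0.004, 0.379], [-0.379, -0.001, 0.925], [-0.004, -1.0, -0.002]]
wrist_force: [-0.8, 0.4, -0.9]
opening: 0.0296
```

>>> send_rows(moves=[[1, 0, 0, 0, 0, 0.39, 0], [1, 0, 0, 0, 0, 0.39, 0], [1, 0, 0, 0, 0, 0.39, 0], [1, 0, 0, 0, 0, 0.39, 0], [1, 0, 0, 0, 0, 0.39, 0]])

```text
t: 13.45
tcp_pos: [0.3977, 0.1992, 0.0724]
ee_rot: [[0.541, -0.004, 0.841], [-0.841, -0.001, 0.541], [-0.002, -1.0, -0.004]]
wrist_force: [-0.4, -0.5, -0.5]
opening: 0.0299
```

>>> send_rows(moves=[[1, 0, 0, 0, 0, 0.39, 0], [1, 0, 0, 0, 0, 0.39, 0], [1, 0, 0, 0, 0, 0.39, 0], [1, 0, 0, 0, 0, 0.39, 0], [1, 0, 0, 0, 0, 0.39, 0]])

```text
t: 13.87
tcp_pos: [0.3977, 0.1992, 0.0724]
ee_rot: [[-0.041, -0.004, 0.999], [-0.999, -0.001, -0.041], [0.001, -1.0, -0.004]]
wrist_force: [-0.7, 0.7, -1.3]
opening: 0.0295
```

>>> send_rows(moves=[[1, 0, 0, 0, 0, 0.39, 0], [1, 0, 0, 0, 0, 0.39, 0], [1, 0, 0, 0, 0, 0.39, 0], [1, 0, 0, 0, 0, 0.39, 0], [1, 0, 0, 0, 0, 0.39, 0]])

```text
t: 14.28
tcp_pos: [0.3976, 0.1992, 0.0723]
ee_rot: [[-0.608, -0.004, 0.794], [-0.794, -0.001, -0.608], [0.003, -1.0, -0.003]]
wrist_force: [0.3, -0.0, -0.5]
opening: 0.03
```

>>> send_rows(moves=[[1, 0, 0, 0, 0, 0.39, 0], [1, 0, 0, 0, 0, 0.39, 0], [1, 0, 0, 0, 0, 0.39, 0], [1, 0, 0, 0, 0, 0.39, 0], [1, 0, 0, 0, 0, 0.39, 0]])

```text
t: 14.7
tcp_pos: [0.3976, 0.1992, 0.0724]
ee_rot: [[-0.954, -0.004, 0.3], [-0.3, -0.001, -0.954], [0.004, -1.0, -0.0]]
wrist_force: [0.1, -0.5, -0.3]
opening: 0.03
```

>>> send_rows(moves=[[1, 0, 0.4, 0, 0, 0.08, 0], [1, 0, 0.4, 0, 0, 0.21, 0], [1, 0, 0.4, 0, 0, 0.21, 0], [1, 0, 0.4, 0, 0, 0.21, 0]])

```text
t: 15.03
tcp_pos: [0.397, 0.1991, 0.0318]
ee_rot: [[-1.0, -0.006, -0.02], [0.02, -0.001, -1.0], [0.006, -1.0, 0.001]]
wrist_force: [0.7, -0.2, -0.8]
opening: 0.0297
```

Run:
```python
from h import *
viewer.snapshot("wrist");c,im=shot('w13'); s=manip.observe();print(s['t'],s['tcp_pos'],s['ee_rot'],s['opening'],s['wrist_force'],s['q'])
```

```text
15.1333 [0.39837522 0.19939833 0.03328293] [[-9.99852778e-01 -2.45203373e-03 -1.69826469e-02]
 [ 1.69838053e-02 -4.52388339e-04 -9.99855662e-01]
 [ 2.44399706e-03 -9.99996891e-01  4.93966601e-04]] 0.02977394618545006 [-0.07755552  0.2785847  -0.96319886] [1.19462949e+01 4.51142413e-01 1.24480854e+02 4.53252538e-03
 5.52108178e+01 1.02916820e+02]
```

View pics/w13.png

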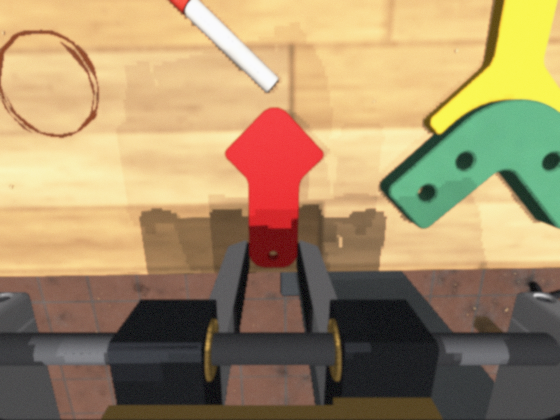

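>>> send_rows(moves=[[1, 0, 0.15, 0, 0, 0, 0], [1, 0, 0.26, 0, 0, 0, 0], [1, 0, 0.27, 0, 0, 0, 0], [0.6, 0, 0.275, 0, 0, 0, 0], [0.5, 0, 0.275, 0, 0, 0, 0]])

```text
t: 15.55
tcp_pos: [0.3996, 0.1997, 0.0073]
ee_rot: [[-1.0, 0.0, -0.018], [0.018, 0.0, -1.0], [-0.0, -1.0, -0.0]]
wrist_force: [-0.2, 0.0, -0.5]
opening: 0.0395
```

>>> send_rows(moves=[[0.5, 0, 0, 0, 0, 0, 0], [0.5, -0.1, 0, 0, 0, 0, 0], [0.5, -0.24, 0, 0, 0, 0, 0], [0.6, -0.24, 0.02, 0, 0, 0, 0], [0.7, -0.24, 0.025, 0, 0, 0, 0]])

```text
t: 15.97
tcp_pos: [0.4243, 0.1991, 0.0047]
ee_rot: [[-1.0, 0.001, -0.019], [0.019, 0.0, -1.0], [-0.001, -1.0, -0.0]]
wrist_force: [0.5, 0.6, -1.1]
opening: 0.0369
```

>>> send_rows(moves=[[1, 0, 0, 0, 0, 0, 0], [1, 0, 0, 0, 0, 0, 0], [1, 0, 0, 0, 0, 0, 0], [1, 0, 0, 0, 0, 0, 0]], newtons=15)

```text
t: 16.3
tcp_pos: [0.4229, 0.1992, 0.0043]
ee_rot: [[-1.0, -0.001, -0.019], [0.019, -0.0, -1.0], [0.001, -1.0, 0.0]]
wrist_force: [-0.6, 0.5, -0.1]
opening: 0.0296
```

Run:
```python
from h import *
viewer.snapshot("wrist");c,im=shot('w14'); s=manip.observe();print(s['t'],s['tcp_pos'],s['ee_rot'][:,0],s['opening'],s['wrist_force'])
P=edgepts(c,im,"red",.01); p,a=leaf(P,s['tcp_pos'][:2]*1000,-1.,30,9,15,0)
```

```text
16.4 [0.42309652 0.19917218 0.00436674] [-9.99820833e-01  1.89258260e-02  3.40291302e-04] 0.030023421320676962 [ 0.23770408 -0.0600655  -0.66715688]
leaf line [423.13 199.15] az 2.04 side angs [-1.26  7.47] width 28.43 t range -29.8 64.6 h range -27.46 26.97
```

View pics/w14.png

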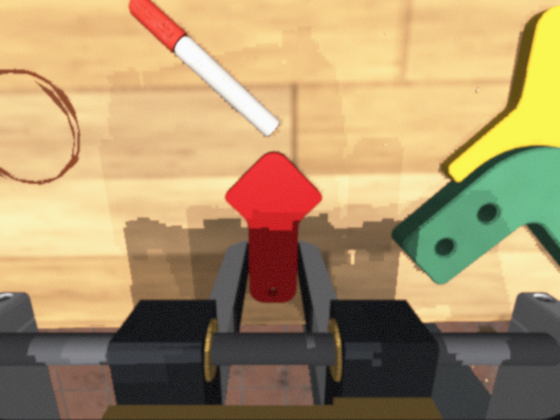

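>>> send_rows(moves=[[1, 0, -0.3, 0, 0, 0, 0], [1, 0, -0.46, 0, 0, 0, 0], [1, 0.2, -0.46, 0.4, 0, 0, 0], [1, 0.25, -0.46, 0.73, 0, 0, 0]])

```text
t: 16.73
tcp_pos: [0.3965, 0.1269, 0.0514]
ee_rot: [[-1.0, 0.002, -0.015], [0.015, 0.0, -1.0], [-0.002, -1.0, -0.0]]
wrist_force: [-0.0, -1.5, -0.8]
opening: 0.0295
```

>>> send_rows(moves=[[1, 0.1, 0, 0.3, 0, 0.004, 0], [1, 0.2, 0, 0.6, 0, 0.004, 0], [1, 0.25, 0, 0.73, 0, 0.004, 0], [1, 0.25, 0, 0.73, 0, 0.004, 0]])

```text
t: 17.07
tcp_pos: [0.3698, 0.0525, 0.0503]
ee_rot: [[-1.0, -0.0, -0.029], [0.029, -0.0, -1.0], [0.0, -1.0, 0.0]]
wrist_force: [-0.5, 1.1, -0.1]
opening: 0.0293
```

Run:
```python
from h import *
viewer.snapshot("wrist");c,im=shot('w15'); s=manip.observe();print(s['t'],s['tcp_pos'],s['ee_rot'][:,0],s['opening'],s['wrist_force'])
P=edgepts(c,im,"red",s['tcp_pos'][2]-.0043+.01); p,a=leaf(P,s['tcp_pos'][:2]*1000,-1.,30,9,15,0)
G=edgepts(c,im,"green",.02)
b=bracket(G,np.array([506.9,51]),178.5); u=b[2]; n=np.array([-u[1],u[0]]); print("lat,along",(p-b[0])@n,(p-b[0])@u)
Y=edgepts(c,im,"yellow",.01); p,a=leaf(Y,np.array([528.6,50.6]),178.5,30,-18,18,0); print("yel lat,along",(p-b[0])@n,(p-b[0])@u)
```

```text
17.1667 [0.3708564  0.05408595 0.05061097] [-9.99639186e-01  2.68518804e-02 -6.88193786e-04] 0.02963672715657942 [ 0.39787072  0.34591412 -0.59076155]
leaf line [370.85  53.48] az 0.19 side angs [-1.22  4.84] width 28.34 t range -30.68 64.33 h range -27.47 27.45
bracket o [507.05  50.75] az 178.29 | o-out [506.01  51.18] inner-dist 54.49 (56.57) angs [ 0.08  0.51  0.46 -1.05] ends 102.7 103.3 [(np.float64(0.1325749948684691), 56), (np.float64(0.16411860194967118), 48), (np.float64(0.11552398849612831), 54), (np.float64(0.09863474757574246), 47)]
lat,along 1.3280282758125326 136.21231000471386Traceback (most recent call last):
  File "<stdin>", line 6, in <module>
  File "h.py", line 28, in edgepts
    m=mask(im,name); b=max(blobs(m),key=cv2.contourArea)
                       ~~~^^^^^^^^^^^^^^^^^^^^^^^^^^^^^^
ValueError: max() iterable argument is empty
```

View pics/w15.png

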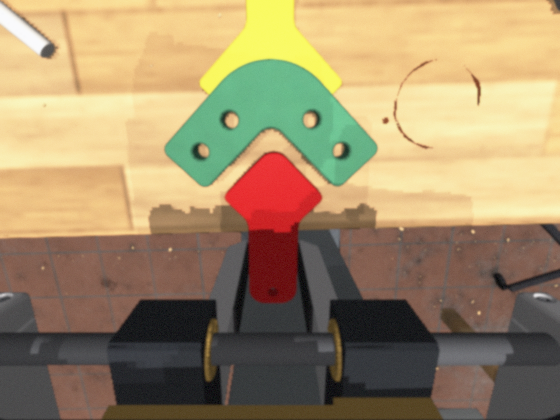

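>>> send_rows(moves=[[1, 0, 0.25, 0, 0, 0, 0], [1, 0, 0.43, 0, 0, 0, 0], [1, 0, 0.465, 0, 0, 0, 0], [1, 0, 0.465, 0, 0, 0, 0], [1, 0, 0.465, 0, 0, 0, 0]])

```text
t: 17.58
tcp_pos: [0.3709, 0.055, 0.004]
ee_rot: [[-1.0, -0.001, -0.024], [0.024, 0.0, -1.0], [0.001, -1.0, -0.0]]
wrist_force: [-0.5, 0.2, -0.9]
opening: 0.0298
```

>>> send_rows(moves=[[1, -0.03, 0, 0, 0, 0, 0], [1, -0.06, 0, 0, 0, 0, 0], [1, -0.07, 0, 0, 0, 0, 0], [1, -0.07, 0, 0, 0, 0, 0]])

```text
t: 17.92
tcp_pos: [0.3783, 0.054, 0.0043]
ee_rot: [[-1.0, 0.001, -0.025], [0.025, -0.0, -1.0], [-0.001, -1.0, 0.0]]
wrist_force: [0.9, 0.3, -0.8]
opening: 0.0298
```

Run:
```python
from h import *
viewer.snapshot("wrist");c,im=shot('w16'); s=manip.observe();print(s['t'],s['tcp_pos'],s['ee_rot'][:,0],s['opening'],s['wrist_force'])
P=edgepts(c,im,"red",.01); p,a=leaf(P,s['tcp_pos'][:2]*1000,-1.,30,9,15,0)
G=edgepts(c,im,"green",.02)
b=bracket(G,np.array([506.9,51]),178.5); u=b[2]; n=np.array([-u[1],u[0]]); print("lat,along",(p-b[0])@n,(p-b[0])@u)
```

```text
18.0167 [0.37776142 0.05399215 0.00403218] [-9.99678757e-01  2.53451148e-02 -8.67694456e-05] 0.02965596757263214 [-0.49403053  0.91520249 -0.1635834 ]
leaf line [377.77  54.06] az -2.21 side angs [-2.1  2.1] width 28.75 t range -30.84 64.97 h range -27.48 27.96
bracket o [506.99  51.08] az 178.55 | o-out [505.91  51.26] inner-dist 54.4 (56.57) angs [ 0.05  0.2   0.48 -0.7 ] ends 103.1 103.1 [(np.float64(0.0916965098340085), 68), (np.float64(0.14654108940950658), 60), (np.float64(0.09287574015603615), 68), (np.float64(0.0893758069940944), 58)]
lat,along 0.29104968131380016 129.25185424914332
```

View pics/w16.png

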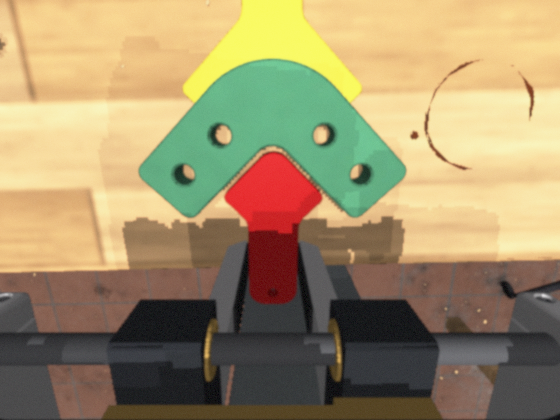

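>>> send_rows(moves=[[1, -0.01, 0, 0, 0, 0, 0], [1, -0.02, 0, 0, 0, 0, 0], [1, -0.02, 0, 0, 0, 0, 0], [1, -0.02, 0, 0, 0, 0, 0]])

```text
t: 18.35
tcp_pos: [0.3797, 0.0539, 0.004]
ee_rot: [[-1.0, 0.0, -0.026], [0.026, 0.0, -1.0], [-0.0, -1.0, -0.0]]
wrist_force: [0.4, -0.0, -0.7]
opening: 0.0297
```

>>> send_rows(moves=[[1, -0.005, 0, 0, 0, 0, 0], [1, -0.01, 0, 0, 0, 0, 0], [1, -0.01, 0, 0, 0, 0, 0]])

```text
t: 18.6
tcp_pos: [0.3808, 0.0539, 0.004]
ee_rot: [[-1.0, 0.0, -0.025], [0.025, -0.0, -1.0], [-0.0, -1.0, 0.0]]
wrist_force: [0.2, 0.5, -0.5]
opening: 0.0299
```

>>> send_rows(moves=[[1, -0.005, 0, 0, 0, 0, 0], [1, -0.01, 0, 0, 0, 0, 0], [1, -0.01, 0, 0, 0, 0, 0]])

```text
t: 18.85
tcp_pos: [0.3814, 0.0539, 0.0038]
ee_rot: [[-1.0, -0.001, -0.025], [0.025, 0.0, -1.0], [0.001, -1.0, -0.0]]
wrist_force: [-0.5, 0.5, -1.0]
opening: 0.0299
```

>>> send_rows(moves=[[1, -0.005, 0, 0, 0, 0, 0], [1, -0.01, 0, 0, 0, 0, 0], [1, -0.01, 0, 0, 0, 0, 0]])

```text
t: 19.1
tcp_pos: [0.3817, 0.0541, 0.0035]
ee_rot: [[-1.0, -0.002, -0.025], [0.025, 0.001, -1.0], [0.002, -1.0, -0.0]]
wrist_force: [-3.4, 1.7, -0.3]
opening: 0.0297
```

Run:
```python
from h import *
viewer.snapshot("wrist");c,im=shot('w17'); s=manip.observe();print(s['t'],s['tcp_pos'],s['ee_rot'][:,0],s['opening'],s['wrist_force'])
G=edgepts(c,im,"green",.02); p=s['tcp_pos'][:2]*1000
b=bracket(G,np.array([506.9,51]),178.5); u=b[2]; n=np.array([-u[1],u[0]]); print("lat,along",(p-b[0])@n,(p-b[0])@u)
cv2.imwrite("pics/w17c.png",cv2.resize(im[40:300,120:420],None,fx=2.3,fy=2.3,interpolation=cv2.INTER_CUBIC))
```

```text
19.2 [0.38170647 0.05407682 0.00354601] [-0.99967796  0.02528253  0.00218196] 0.02995408391532127 [-4.02226604  1.29566031 -0.56442236]
bracket o [507.26  51.01] az 178.48 | o-out [505.92  51.31] inner-dist 53.87 (56.57) angs [ 0.15  0.27  0.02 -0.45] ends 103.2 103.3 [(np.float64(0.09287253930046915), 68), (np.float64(0.15279547358838907), 58), (np.float64(0.0911648462816147), 68), (np.float64(0.03401270048339127), 57)]
lat,along 0.2771795128764456 125.5918521396708
```

View pics/w17c.png

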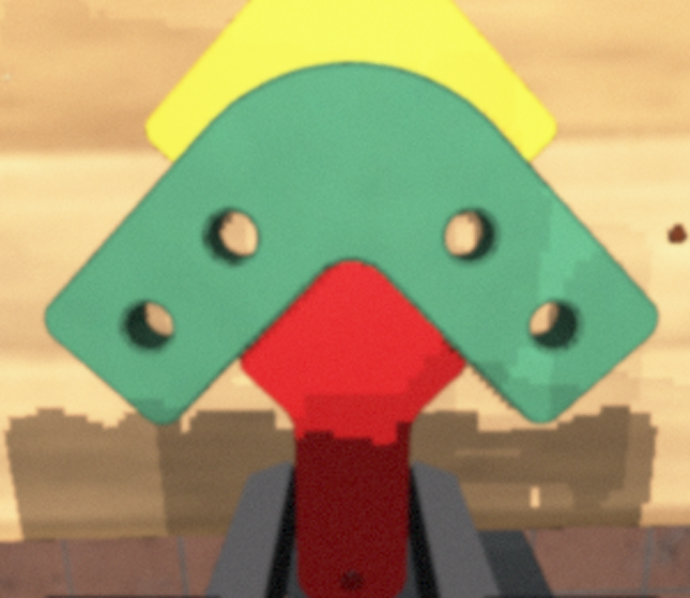

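>>> send_rows(moves=[[1, -0.005, 0, -0.004, 0, 0, 0], [1, -0.01, 0, -0.004, 0, 0, 0], [1, -0.01, 0, -0.004, 0, 0, 0], [1, -0.01, 0, -0.004, 0, 0, 0]])

```text
t: 19.53
tcp_pos: [0.3821, 0.0543, 0.0033]
ee_rot: [[-1.0, -0.004, -0.025], [0.025, 0.0, -1.0], [0.004, -1.0, -0.0]]
wrist_force: [-6.5, -0.2, 1.5]
opening: 0.0298
```

>>> send_rows(moves=[[0.7, 0, 0, 0, 0, 0, 0], [0.5, 0, 0, 0, 0, 0, 0], [0.4, 0, 0, 0, 0, 0, 0], [0.4, 0, 0, 0, 0, 0, 0]])

```text
t: 19.87
tcp_pos: [0.3852, 0.0539, 0.0046]
ee_rot: [[-1.0, 0.003, -0.025], [0.025, -0.001, -1.0], [-0.003, -1.0, 0.0]]
wrist_force: [0.3, 0.2, -0.2]
opening: 0.0463
```

>>> send_rows(moves=[[0.4, 0, -0.15, 0, 0, 0, 0], [0.4, 0, -0.3, 0, 0, 0, 0], [0.4, 0, -0.4, 0, 0, 0, 0], [0.4, 0, -0.4, 0, 0, 0, 0], [0.4, 0, -0.4, 0, 0, 0, 0]])

```text
t: 20.28
tcp_pos: [0.3848, 0.054, 0.0446]
ee_rot: [[-1.0, 0.003, -0.025], [0.025, -0.0, -1.0], [-0.003, -1.0, 0.0]]
wrist_force: [0.5, -0.5, -0.4]
opening: 0.0565
```

Run:
```python
from h import *
viewer.snapshot("wrist");c,im=shot('w18'); s=manip.observe();print(s['t'],s['tcp_pos'],s['ee_rot'][:,0],s['opening'],s['wrist_force'])
G=edgepts(c,im,"green",.02)
b=bracket(G,np.array([506.9,51]),178.5); u=b[2]; n=np.array([-u[1],u[0]])
P=edgepts(c,im,"red",.01); p,a=leaf(P,np.array([379,54]),-1.5,30,-18,15,0); print("red lat,along",(p-b[0])@n,(p-b[0])@u,b[1]-180-a)
Y=edgepts(c,im,"yellow",.01); p,a=leaf(Y,np.array([528.6,50.6]),178.5,30,-18,18,0); print("yel lat,along",(p-b[0])@n,(p-b[0])@u,b[1]-a)
```

```text
20.3833 [0.38347709 0.05421476 0.04347683] [-9.99677598e-01  2.53881905e-02  3.74907152e-04] 0.05622913018679458 [ 0.90115427 -0.98521733  0.08055709]
bracket o [507.53  50.9 ] az 178.46 | o-out [506.12  51.02] inner-dist 53.75 (56.57) angs [-0.05  0.28  0.28 -0.51] ends 103.2 103.3 [(np.float64(0.13737528015344752), 57), (np.float64(0.1454326386012836), 47), (np.float64(0.11353591266229797), 55), (np.float64(0.010089579289904746), 47)]
leaf line [379.01  54.42] az -1.08 side angs [ 0.37 -0.37] width 27.93 t range -26.77 66.91 h range -28.14 26.67
red lat,along -0.06672576669927555 128.56789931113266 -0.453134838314746Traceback (most recent call last):
  File "<stdin>", line 6, in <module>
  File "h.py", line 59, in leaf
    L=[line(P[(t>t0)&(t<t1)&(np.abs(h-s*w/2)<4)]) for s in (1,-1)]
       ~~~~^^^^^^^^^^^^^^^^^^^^^^^^^^^^^^^^^^^^^^
  File "h.py", line 25, in line
    vx,vy,x,y=cv2.fitLine(S.astype(np.float32),cv2.DIST_HUBER,0,.01,.01).ravel(); d=np.array([vx,vy],float);p=np.array([x,y],float)
              ~~~~~~~~~~~^^^^^^^^^^^^^^^^^^^^^^^^^^^^^^^^^^^^^^^^^^^^^^^
cv2.error: OpenCV(4.12.0) /io/opencv/modules/imgproc/src/linefit.cpp:50: error: (-215:Assertion failed) count > 0 in function 'fitLine2D_wods'
```

View pics/w18.png

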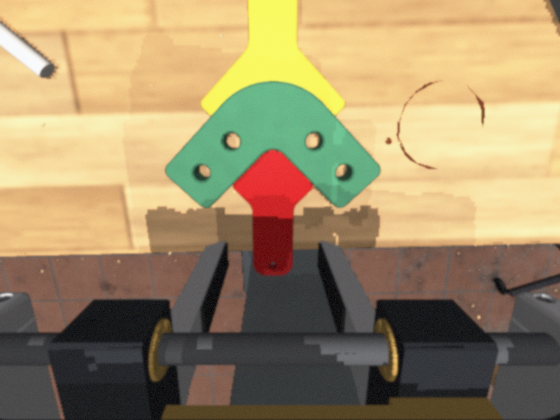

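>>> send_rows(moves=[[0.3, -0.1, -0.2, 0, 0, 0, 0], [0.3, -0.45, -0.3, 0, 0, 0, 0], [0.3, -0.7, -0.3, 0, 0, 0, 0], [0.3, -0.7, -0.3, 0, 0, 0, 0], [0.3, -0.7, -0.3, 0, 0, 0, 0]])

```text
t: 20.8
tcp_pos: [0.4537, 0.0524, 0.0731]
ee_rot: [[-1.0, -0.002, -0.025], [0.025, 0.0, -1.0], [0.002, -1.0, -0.0]]
wrist_force: [-0.5, -0.4, -0.8]
opening: 0.0657
```

Run:
```python
from h import *
a=cv2.imread("pics/w18.png"); cv2.imwrite("pics/w18c.png",cv2.resize(a[60:240,150:400],None,fx=3,fy=3,interpolation=cv2.INTER_CUBIC))
viewer.snapshot("wrist");c,im=shot('w19'); s=manip.observe();print(s['t'],s['tcp_pos'],s['ee_rot'][:,0],s['opening'],s['wrist_force'])
cv2.imwrite("pics/w19c.png",cv2.resize(im[60:260,140:410],None,fx=2.9,fy=2.9,interpolation=cv2.INTER_CUBIC))
G=edgepts(c,im,"green",.02)
b=bracket(G,np.array([507.4,51]),178.5); u=b[2]; n=np.array([-u[1],u[0]])
Y=edgepts(c,im,"yellow",.01); p,a=leaf(Y,np.array([528.9,50.6]),178.5,30,-18,18,0); print("yel lat,along",(p-b[0])@n,(p-b[0])@u,b[1]-a)
```

```text
20.9 [0.45199857 0.05265459 0.07259048] [-0.99967604  0.02525757  0.00314213] 0.0659770640417012 [-0.22028442  0.37086095 -0.00946992]
bracket o [508.7   50.68] az 178.38 | o-out [507.19  50.88] inner-dist 53.55 (56.57) angs [ 0.36  0.01 -0.22 -0.15] ends 102.2 102.5 [(np.float64(0.23687168505288989), 43), (np.float64(0.18209958807888446), 39), (np.float64(0.1920805558601793), 44), (np.float64(0.1751804728292918), 39)]
leaf line [528.9   50.59] az 178.56 side angs [-0.79  0.79] width 28.71 t range -27.06 60.8 h range -46.3 46.12
yel lat,along -0.48550819887387775 -20.199083533502584 -0.17897454817767766
```

View pics/w18c.png

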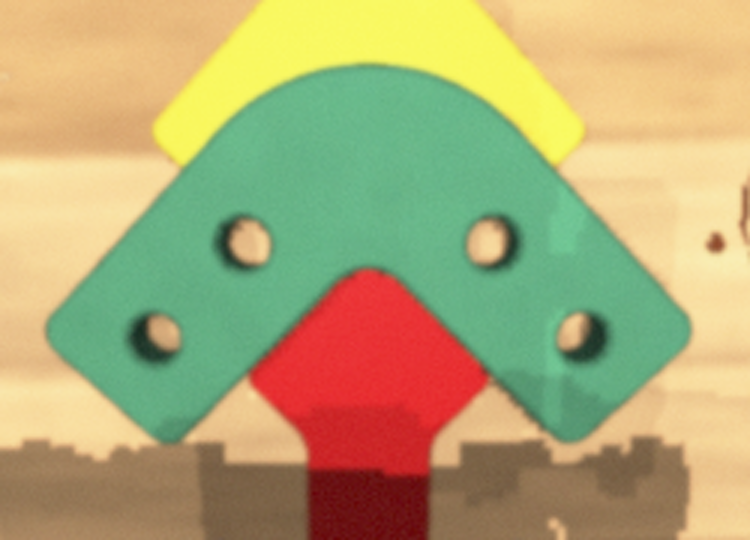

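View pics/w19c.png

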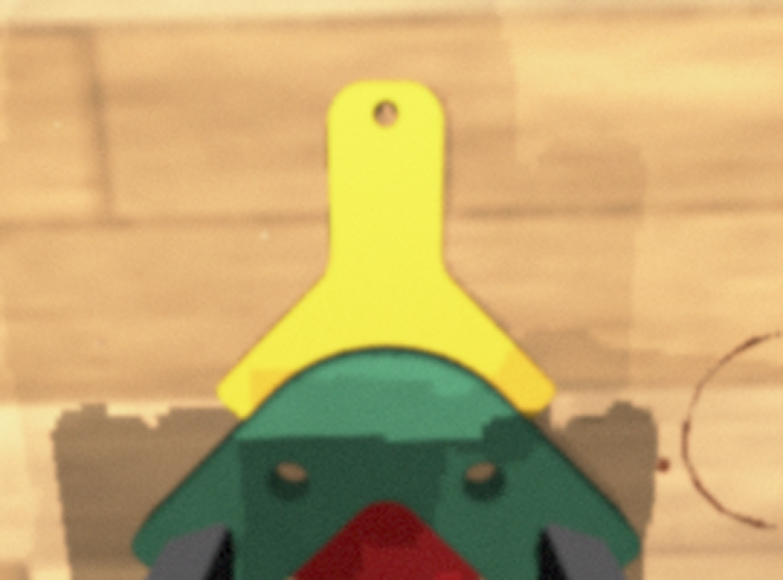

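>>> send_rows(moves=[[0, 0, -0.4, 0, 0, 0, 0], [0, 0, -0.8, 0, 0, 0, 0], [0, 0, -1, 0, 0, 0, 0], [0, 0, -1, 0, 0, 0, 0], [0, 0, -1, 0, 0, 0, 0]])

```text
t: 21.32
tcp_pos: [0.4532, 0.0525, 0.1741]
ee_rot: [[-1.0, 0.001, -0.025], [0.025, -0.0, -1.0], [-0.001, -1.0, 0.0]]
wrist_force: [-0.7, -0.4, -0.3]
opening: 0.093
```

Run:
```python
from h import *
im=viewer.snapshot("side"); cv2.imwrite("pics/s20.png",cv2.resize(im[150:320,130:400],None,fx=2.9,fy=2.9,interpolation=cv2.INTER_CUBIC))
c,im=shot('w20'); s=manip.observe();print(s['t'],s['tcp_pos'])
```

```text
21.4167 [0.45182869 0.05266529 0.1718035 ]
```

View pics/s20.png

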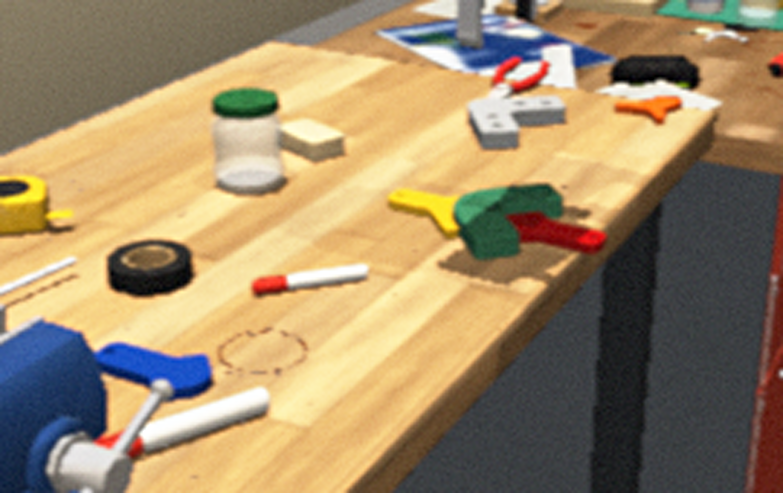

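View pics/w20.png

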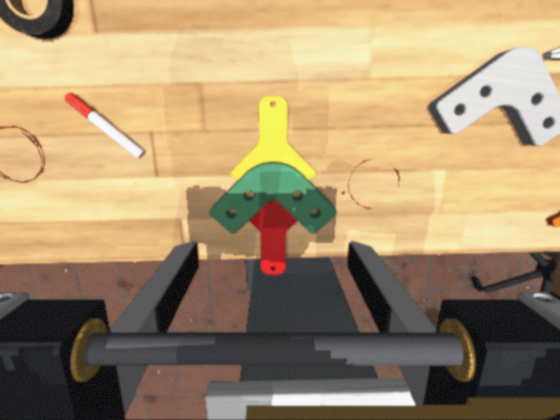

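```bash
python3 -c "
from cell import finish_job
print(finish_job())"
```

```text
the job is handed in; nothing more can be done
None
```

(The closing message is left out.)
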